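# Unstack the microscopy accessories into their trays

## Task

Clear the stack beside the microscope by putting each thing into the steel tray made for it, flat and upright inside the rim: the little coverslip box into the smallest oblong tray, the round jar into the round tray, the square filter case into the square tray, and the slide box into the long tray. Work from the top down, one thing at a time: coverslip box first, then jar and filter case in either order, slide box last, standing where it is until the others are put away. Set things down rather than dropping them, and leave the bottle and the beaker alone.

Things in the scene. Friction and masses are not known exactly. Their poses are not given: they have to be found in the camera images.
- slide_box: Grey oblong box for microscope slides, bottom of the stack, standing on the bench: 110 (x) by 60 (y) by 34 (height) mm, about 0.18 kg, loose. Origin at the centre of its underside, z up. Its yaw is within 0.4 rad of 0. The jar stands on one end of its lid and the filter case on the other, 28 mm either side of the middle along x; which is at which end varies.
- jar: Round squat amber jar with white screw cap, closed: treat as a cylinder 47 mm in diameter, 30 mm high, about 0.07 kg. On the slide box, 34 mm above the bench, with a gap of about 8 mm to the filter case. Origin at the centre of its underside, z up. 
- filter_case: Square black case: 48 by 48 by 30 (height) mm, about 0.07 kg. On the slide box, 34 mm above the bench, sides within 0.1 rad of parallel to the slide box. Origin at the centre of its underside, z up. 
- coverslip_box: Little oblong box with a brown cardboard lid and white lower half: 40 (x) by 24 (y) by 22 (height) mm, about 0.025 kg, top of the stack: it stands on the jar or on the filter case (which one varies), 64 mm above the bench, turned within 0.3 rad of the slide box. Origin at the centre of its underside, z up. 
- long_tray: Long oblong tray for the slide box. Fixed, brushed steel; floor 4 mm thick (the thing comes to stand 4 mm above the bench), rim 9 mm above the bench and 4 mm thick. Origin at the centre of the underside, on the bench; inside 126 (x) by 76 (y) mm; yaw within 0.4 rad of 0.
- round_tray: Round tray for the jar. Fixed, brushed steel; floor 4 mm thick (the thing comes to stand 4 mm above the bench), rim 9 mm above the bench and 4 mm thick. Origin at the centre of the underside, on the bench; inside diameter 64 mm.
- square_tray: Square tray for the filter case. Fixed, brushed steel; floor 4 mm thick (the thing comes to stand 4 mm above the bench), rim 9 mm above the bench and 4 mm thick. Origin at the centre of the underside, on the bench; inside 64 by 64 mm; yaw within 0.4 rad of 0.
- small_tray: Smallest oblong tray, for the coverslip box. Fixed, brushed steel; floor 4 mm thick (the thing comes to stand 4 mm above the bench), rim 9 mm above the bench and 4 mm thick. Origin at the centre of the underside, on the bench; inside 56 (x) by 40 (y) mm; yaw within 0.4 rad of 0. The four trays and the stack stand in any order on five places about 0.2 m apart.
- bottle: Bystander at the left edge of the work (+y): amber bottle, diameter 52 mm, 100 mm high, loose, origin under its centre. Leave it alone.
- beaker: Bystander at the right edge (-y): open glass beaker, diameter 64 mm, 75 mm high, loose, origin under its centre. Leave it alone.

How it is judged:
On the way, in this order (a step that is already met when the one before it is completed fails the run):
1. the coverslip box lies in the small tray, released, while the slide box is still in its place (horizontal distance between coverslip_box and small_tray below 0.013 m and z of coverslip_box in the frame of small_tray between 0.001 and 0.0075 m and angle between coverslip_box's own z axis and vertical below 0.1 rad and contact force between coverslip_box and the fingers below 0.05 N and linear speed of coverslip_box below 0.02 m/s and distance of slide_box from where it was at the start of the episode below 0.04 m), for 0.2 s.
2. jar and filter case stand in their trays, released, while the slide box is still in its place (horizontal distance between jar and round_tray below 0.013 m and z of jar in the frame of round_tray between 0.001 and 0.0075 m and angle between each of jar, filter_case's own z axis and vertical below 0.1 rad and contact force between each of jar, filter_case and the fingers below 0.05 N and linear speed of each of jar, filter_case below 0.02 m/s and horizontal distance between filter_case and square_tray below 0.013 m and z of filter_case in the frame of square_tray between 0.001 and 0.0075 m and distance of slide_box from where it was at the start of the episode below 0.04 m), for 0.2 s.
3. the slide box stands in the long tray, released (horizontal distance between slide_box and long_tray below 0.013 m and z of slide_box in the frame of long_tray between 0.001 and 0.0075 m and angle between slide_box's own z axis and vertical below 0.1 rad and contact force between slide_box and the fingers below 0.05 N and linear speed of slide_box below 0.02 m/s), for 0.2 s.
At the end, for the whole second after the job is handed in: Each thing is released and at rest in its own tray: centre within 13 mm of the tray centre, underside 1 to 7.5 mm above the bench, upright within 0.1 rad. Until the other three are put away, the slide box stays within 40 mm of its start (all of step 3 and horizontal distance between coverslip_box and small_tray below 0.013 m and z of coverslip_box in the frame of small_tray between 0.001 and 0.0075 m and angle between each of coverslip_box, jar, filter_case's own z axis and vertical below 0.1 rad and contact force between each of coverslip_box, jar, filter_case and the fingers below 0.05 N and linear speed of each of coverslip_box, jar, filter_case below 0.02 m/s and angular speed of each of coverslip_box, jar, filter_case, slide_box below 0.1 rad/s and horizontal distance between jar and round_tray below 0.013 m and z of jar in the frame of round_tray between 0.001 and 0.0075 m and horizontal distance between filter_case and square_tray below 0.013 m and z of filter_case in the frame of square_tray between 0.001 and 0.0075 m); the robot touches nothing.
It fails at once if a thing of the stack is dropped (faster than 0.8 m/s with no finger on it: a fall of over 30 mm) ((linear speed of coverslip_box above 0.8 m/s and contact force between coverslip_box and the fingers below 0.05 N) or (linear speed of jar above 0.8 m/s and contact force between jar and the fingers below 0.05 N) or (linear speed of filter_case above 0.8 m/s and contact force between filter_case and the fingers below 0.05 N) or (linear speed of slide_box above 0.8 m/s and contact force between slide_box and the fingers below 0.05 N)).
It fails at once if the bottle is shifted by more than 30 mm or tipped (distance of bottle from where it was at the start of the episode above 0.03 m or angle between bottle's own z axis and vertical above 0.4 rad).
It fails at once if the beaker is shifted by more than 30 mm or tipped (distance of beaker from where it was at the start of the episode above 0.03 m or angle between beaker's own z axis and vertical above 0.4 rad).
It also fails if it takes over 99 s, if anything falls off the work surface, if the arm or the gripper's body presses on something with over 40 N, if the wrist force passes 120 N, or if a joint passes its speed limit or range.

## Robot

A 6-joint arm with a two-finger parallel gripper is mounted at the origin on the work surface. World frame = base frame: x ahead of the robot, y to its left, z up, the work surface at z = 0. Lengths are in m, angles in rad, forces in N, time in s.
With the tool pointing down it reaches from about 0.325 to 0.9 m from the base axis. Payload 6.1 kg.
Tool frame: the origin (TCP) lies on the centre line of the jaws, within the pads' length; the fingertips stand 17 mm ahead of it and the grasp point (between the pads) lies 2 mm behind it; z points along the fingers, y is the line along which they close (so a half turn about z gives the same grasp; the last joint's range is limited). The gripper opens to 85 mm and grips with 20 to 120 N. Pads are 22 mm wide; open, the fingers measure 114 mm over their backs; the gripper's body (76 mm by 85 mm) begins 54 mm behind the grasp point. The pads swing forward as they close: fully open they stand 13 mm farther back than shut.
Start: joints at [-1.365, 0.22, 1.526, -0, 1.395, -0.126], TCP at [0.204, -0.591, 0.248] pointing down, gripper open.
Joint ranges: [-2.98, 2.98], [-0.91, 2.08], [0.09, 2.57], [-1.24, 4.39], [0.2, 2.65], [-2.68, 2.68]. Speed limits (rad/s): [2.57, 2.57, 3.01, 3.14, 3.14, 3.14].

## Interface

Orientations are given as [roll, pitch, yaw] about the fixed x, y, z axes, in that order (R = Rz(yaw) Ry(pitch) Rx(roll)).
In Python, from rig import * gives the robot as it stands.
- The arm moves only by the tool carry_out, never from a script. Its argument "motion" is a list of rows, each an object of numbers: "x", "y", "z": the shift along the tool's x, y, z in mm; "wx", "wy", "wz": the turn, a rotation vector about the tool's x, y, z in degrees; "jaw": the opening, from 0 (shut) to 1 (fully open). A call has 1 to 8 rows; each row shifts and turns the commanded pose from where the row before left it, along the tool's axes as they then stand; what a row does not reach is not made up. A row lasts 1/10 s, in which the tool goes at most 50 mm and 8.59 degrees, less where a joint would pass 70% of its speed; a pose out of reach is approached as far as the arm can. A call is refused whole if a number of a shift passes 50 or a number of a turn 8.59, either way. A call with a gripper value outside its range is refused whole. The fingers move at their own pace and stop on an object; the grip force is fixed at half the most. Time passes only in rows, so rows that do not move let the fingers close. It gives the time, the measured TCP pose, the force, the opening and the grip force at its end, in the units of the state.
- read_state(): the state, without advancing time (a new reading comes with each control period).
- camera(name): name is "scene" or "top" or "wrist"; returns (picture, depth): 420x560x3 uint8, red, green, blue; 420x560 float32, m along the optical axis (not along the pixel's ray), 0 where there is no reading.
- calibration(name): a dict with "fovy" (degrees; the focal length in pixels is half the picture's height over the tangent of half this angle, whatever the lens; pixels are square), "cx", "cy" (the principal point, pixels), "k1" (the pictures are not rectified: a ray, as slopes to the right and down, at radius r is drawn at 1 + k1 r^2 times it, then the intrinsics apply), "cam_to_world" (4x4, takes a point from camera to world coordinates). Camera axes: x right, y down, z forward; pixel columns grow to the right and rows downward; lengths in m; the calibration is good to about 2 mm. A picture is of the moment at which its call begins: read the wrist's pose just before it. calibration takes no time and is no camera call; for the wrist camera it gives the pose at the moment of the call.
- finish_job(): hands the job in; it is judged then, once.
The state is a dict: "clock": time; "joint_pos": joint angles; "qd": joint speeds; "joint_efforts": joint torques, N m; "position": TCP position; "eef_rot": TCP orientation; "contact_force": force on the tool from outside, world axes, zero at the start; "ft_torque": the same for the moment, N m; "gripper_width": opening from 0.0 (shut) to 1.0 (fully open); "finger_force": force on a finger pad.
Only numpy, scipy, OpenCV 4.12 (cv2) and the standard library are available. Lean on these libraries where they do the work, as an engineer would, in place of code of your own. Each camera call takes 0.05 s, during which the arm holds its last target. There are 200 camera calls.

## Working session

There is one attempt and no reset: what is moved stays moved. The work goes in short steps, Python scripts to look and compute and a tool call to move; the robot and the scene stay as the last step left them, time stands still between calls to the robot, and variables do not carry over. Pictures are saved under pics/ and viewed, at most 14 in all, crops included, and the job is handed in when it is done.

Besides the shell and the picture viewer there is one more tool, called after "Emit:" as name([rows], argument=value, ...), one row to a line, values as JSON. carry_out: Moves the arm, as the interface text tells. Its arguments: {"type":"object","properties":{"motion":{"type":"array","items":{"type":"object","properties":{"x":{"type":"number"},"y":{"type":"number"},"z":{"type":"number"},"wx":{"type":"number"},"wy":{"type":"number"},"wz":{"type":"number"},"jaw":{"type":"number"}}}}},"required":["motion"]}

```bash
ls; mkdir -p pics; python3 - <<'E'
from rig import *
import cv2,numpy as np
print(read_state())
for n in("top","scene"):
    p,d=camera(n);np.savez(f"{n}0.npz",p=p,d=d,**{k:np.array(v) for k,v in calibration(n).items()})
    print(n,calibration(n));cv2.imwrite(f"pics/{n}0.png",p[:,:,::-1])
    print((d>0).mean())
E
```

```text
pics
{'clock': 0.0, 'joint_pos': array([-1.36510926e+00,  2.21200189e-01,  1.52760856e+00,  9.03558513e-06,
        1.39467000e+00, -1.26075958e-01]), 'qd': array([-3.60946818e-04,  8.36527966e-04, -5.23587104e-05, -1.86831043e-03,
        7.49350507e-05,  1.18187228e-03]), 'joint_efforts': array([-5.23216186e-04, -4.96911764e+01, -3.89396238e+01, -2.05474007e-04,
        1.09757966e-02, -1.01164670e-05]), 'position': array([ 0.20346718, -0.5903622 ,  0.24721661]), 'eef_rot': array([-3.13972265e+00, -2.45983713e-04,  3.31761207e-01]), 'contact_force': array([ 0.43409408, -0.25613733, -0.10953541]), 'ft_torque': array([-0.0075002 ,  0.02513782,  0.0276183 ]), 'finger_force': 0.0, 'gripper_width': 0.9989561676225882}
top {'fovy': 51.976486564763775, 'cx': 286.6378852947537, 'cy': 207.36596125253513, 'k1': -0.03749125434623348, 'cam_to_world': array([[ 0.00978727, -0.99214459,  0.12471297,  0.44024682],
       [-0.99987233, -0.00813475,  0.01375299, -0.00761518],
       [-0.01263045, -0.12483165, -0.99209754,  1.09084488],
       [ 0.        ,  0.        ,  0.        ,  1.        ]])}
0.9960756802721088
scene {'fovy': 52.92919764102919, 'cx': 284.41039944096235, 'cy': 210.8115164066746, 'k1': 0.026599215379999038, 'cam_to_world': array([[ 0.1410525 ,  0.75497333, -0.6404057 ,  1.18252719],
       [ 0.99000023, -0.10882843,  0.08975474, -0.08619939],
       [-0.00193191, -0.64666192, -0.7627743 ,  0.81436706],
       [ 0.        ,  0.        ,  0.        ,  1.        ]])}
0.9959948979591837
```

View pics/top0.png

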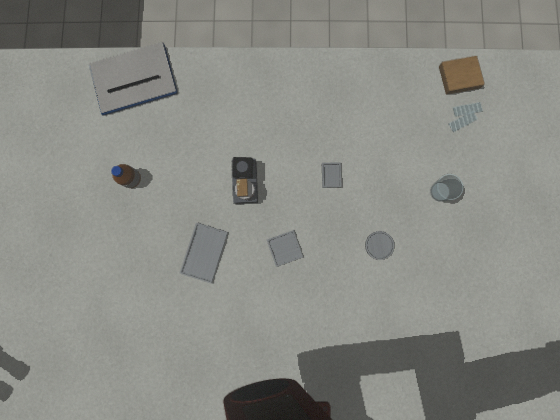

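View pics/scene0.png

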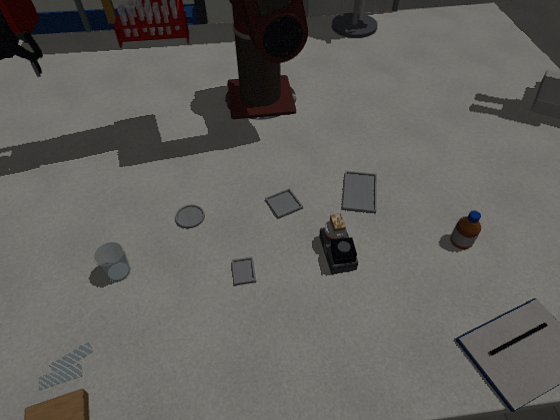

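The top view shows the bottle at (123,175), the filter case at (242,168) and the jar with the coverslip box on it at (243,188). The trays are at (332,175) small, (205,252) long, (285,248) square and (380,245) round, and the beaker is at (448,189). The scene view agrees. Next I'll measure the trays and the stack from the top view.

```bash
cat > h.py <<'E'
import numpy as np,cv2
def K(c):
    f=210/np.tan(np.radians(float(c["fovy"]))/2);return f,float(c["cx"]),float(c["cy"])
def rays(uv,c):
    f,cx,cy=K(c);uv=np.asarray(uv,float).reshape(-1,1,2)
    n=cv2.undistortPoints(uv,np.array([[f,0,cx],[0,f,cy],[0,0,1.]]),np.array([float(c["k1"]),0,0,0])).reshape(-1,2)
    return np.c_[n,np.ones(len(n))]
def plane(uv,c,z):
    T=np.asarray(c["cam_to_world"]);d=rays(uv,c)@T[:3,:3].T
    return T[:3,3]+d*((z-T[2,3])/d[:,2])[:,None]
def cloud(d,c):
    v,u=np.mgrid[:d.shape[0],:d.shape[1]];T=np.asarray(c["cam_to_world"])
    P=rays(np.c_[u.ravel(),v.ravel()],c)*d.reshape(-1,1)@T[:3,:3].T+T[:3,3]
    return P.reshape(*d.shape,3)
def rect(xy):
    (x,y),(a,b),t=cv2.minAreaRect((np.asarray(xy)[:,:2]*1000).astype(np.float32))
    if a<b:a,b,t=b,a,t+90
    t=(t+90)%180-90
    return np.round([x,y,a,b,t],1)
E
python3 - <<'E'
from h import *
z=np.load("top0.npz");p,d=z["p"],z["d"];P=cloud(d,z)
print("bench z",[np.round(P[v,u,2],4) for u,v in((290,120),(200,120),(400,300),(290,320))])
g=cv2.cvtColor(p,cv2.COLOR_RGB2GRAY)
bg=cv2.medianBlur(g,61)
m=((bg.astype(int)-g)>12).astype(np.uint8)
for n,(u,v) in dict(small=(332,175),long=(205,252),square=(285,248),round=(380,245)).items():
    r=np.zeros_like(m);s=38;r[v-s:v+s,u-s:u+s]=m[v-s:v+s,u-s:u+s]
    cs,_=cv2.findContours(r,0,1);cs=[c for c in cs if cv2.pointPolygonTest(cv2.convexHull(c),(u,v),False)>0];c=max(cs,key=cv2.contourArea)
    print(n,rect(plane(c,z,0.009)))
sub=P[140:215,215:275];H=sub[...,2]
for lo,hi in((.078,.1),(.056,.07),(.026,.042)):
    q=sub[(H>lo)&(H<hi)];print(lo,len(q),rect(q),np.median(q[:,2]))
print(P[175,120],P[189,448])
E
```

```text
bench z [np.float64(0.0032), np.float64(0.0018), np.float64(-0.0018), np.float64(0.0003)]
small [ 6.619e+02 -1.063e+02  6.500e+01  5.340e+01  5.000e-01]
long [461.2 212.2 136.8  90.5 -16. ]
square [473.9  10.3  75.1  73.6 -70. ]
round [ 483.4 -225.9   73.    69.9  -89.6]
0.078 183 [614.2 113.8  41.1  24.5   4.1] 0.08575690845263861
0.056 524 [642.1 114.2 106.6  50.5   5.6] 0.0640470019274425
0.026 340 [639.4 114.8 109.5  61.3   1.7] 0.03387736101507266
[0.6412999  0.40645334 0.08731607] [ 0.62775328 -0.40522636  0.00316472]
```

```bash
cat >> h.py <<'E'
def go(s,x,y,z,yawdeg):
    "tool-frame turn (deg) and, after it, shift (mm) to target"
    from scipy.spatial.transform import Rotation as R
    r=R.from_euler('xyz',s["eef_rot"]);g=R.from_euler('xyz',[np.pi,0,np.radians(yawdeg)])
    w=np.degrees((r.inv()*g).as_rotvec());t=g.inv().apply(np.array([x,y,z])-s["position"]*1000)
    n=int(max(np.ceil(np.linalg.norm(t)/49),1));print("turn",w.round(1),"shift",t.round(1),"rows",n,"each",(t/n).round(1),"F",s["contact_force"].round(1),"clk",round(s["clock"],1))
E
python3 - <<'E'
from h import *
from rig import *
from scipy.spatial.transform import Rotation as R
s=read_state();c=calibration("wrist")
r=R.from_euler('xyz',s["eef_rot"]).as_matrix();T=c["cam_to_world"]
print((r.T@(T[:3,3]-s["position"])).round(4),(r.T@T[:3,:3]).round(3),c["fovy"])
go(s,600,114,300,5)
E
```

```text
[ 0.0691  0.0021 -0.1256] [[ 0.001 -0.963 -0.27 ]
 [ 1.     0.001  0.   ]
 [ 0.    -0.27   0.963]] 61.802643549187806
turn [-0.1 -0.  14. ] shift [ 456.4 -667.1  -52.7] rows 17 each [ 26.8 -39.2  -3.1] F [-0.5  0.1  1. ] clk 0.1
```

Emit:
carry_out([
  {"wz": 7},
  {"wz": 7},
  {"x": 27, "y": -39, "z": -3},
  {"x": 27, "y": -39, "z": -3},
  {"x": 27, "y": -39, "z": -3},
  {"x": 27, "y": -39, "z": -3},
  {"x": 27, "y": -39, "z": -3},
  {"x": 27, "y": -39, "z": -3},
])

```text
invalid input at $.motion[0]: expected keys x, y, z, wx, wy, wz, jaw
```

Emit:
carry_out([
  {"x": 27, "y": -39, "z": -3},
  {"x": 27, "y": -39, "z": -3},
  {"x": 27, "y": -39, "z": -3},
  {"x": 27, "y": -39, "z": -3},
  {"x": 27, "y": -39, "z": -3},
  {"x": 27, "y": -39, "z": -3},
  {"x": 27, "y": -39, "z": -3},
  {"x": 27, "y": -39, "z": -3},
])

```text
invalid input at $.motion[0]: expected keys x, y, z, wx, wy, wz, jaw
```

Emit:
carry_out([
  {"x": 35, "y": -35},
  {"x": 10, "y": -8},
  {},
  {},
])

```text
invalid input at $.motion[0]: expected keys x, y, z, wx, wy, wz, jaw
```

```bash
cat >> h.py <<'E'
def shot(n,name):
    from rig import camera,calibration
    c=calibration(n);p,d=camera(n);cv2.imwrite(f"pics/{name}.png",p[:,:,::-1]);np.savez(f"{name}.npz",p=p,d=d,**{k:np.array(v) for k,v in c.items()});return p,d,c
E
python3 - <<'E'
from h import *
from rig import *
s=read_state();print(s["position"],s["eef_rot"]);p,d,c=shot("wrist","w1");P=cloud(d,c)
X,Y,H=P[...,0],P[...,1],P[...,2]
b=(abs(X-.64)<.1)&(abs(Y-.114)<.08)
print("bench",np.median(H[b&(H<.015)]))
for lo,hi in((.078,.1),(.056,.07),(.026,.042)):
    q=P[b&(H>lo)&(H<hi)];print(lo,len(q),rect(q),np.median(q[:,2]))
E
```

```text
[ 0.20345518 -0.59036929  0.24726748] [-3.13973315e+00 -2.33848016e-04  3.31807345e-01]
bench nan
0.078 0 [0. 0. 0. 0. 0.] nan
0.056 0 [0. 0. 0. 0. 0.] nan
0.026 0 [0. 0. 0. 0. 0.] nan
  return _methods._mean(a, axis=axis, dtype=dtype,
  ret = ret.dtype.type(ret / rcount)
```

View pics/w1.png

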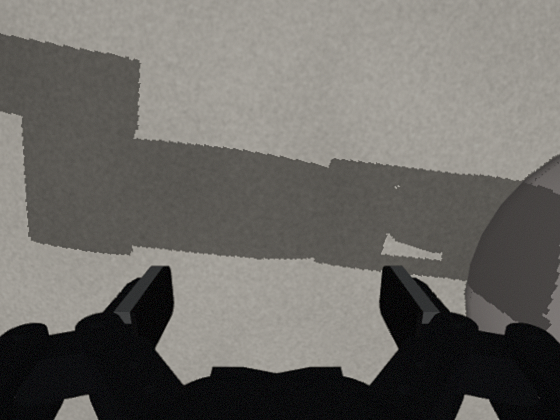

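All seven keys are required, so nothing moved and that picture shows only bench and shadow, with the fingertips at (160,270) and (395,270). I'll resend the move with full rows.

Emit:
carry_out([
  {"x": 0, "y": 0, "z": 0, "wx": 0, "wy": 0, "wz": 7, "jaw": 1},
  {"x": 0, "y": 0, "z": 0, "wx": 0, "wy": 0, "wz": 7, "jaw": 1},
  {"x": 27, "y": -39, "z": -3, "wx": 0, "wy": 0, "wz": 0, "jaw": 1},
  {"x": 27, "y": -39, "z": -3, "wx": 0, "wy": 0, "wz": 0, "jaw": 1},
  {"x": 27, "y": -39, "z": -3, "wx": 0, "wy": 0, "wz": 0, "jaw": 1},
  {"x": 27, "y": -39, "z": -3, "wx": 0, "wy": 0, "wz": 0, "jaw": 1},
  {"x": 27, "y": -39, "z": -3, "wx": 0, "wy": 0, "wz": 0, "jaw": 1},
  {"x": 27, "y": -39, "z": -3, "wx": 0, "wy": 0, "wz": 0, "jaw": 1},
])

```text
clock: 0.95
position: [0.345, -0.3418, 0.2662]
eef_rot: [-3.141, -0.0, 0.087]
contact_force: [0.1, -0.3, -0.4]
gripper_width: 1.002
finger_force: 0.0
```

Emit:
carry_out([
  {"x": 27, "y": -39, "z": -3, "wx": 0, "wy": 0, "wz": 0, "jaw": 1},
  {"x": 27, "y": -39, "z": -3, "wx": 0, "wy": 0, "wz": 0, "jaw": 1},
  {"x": 27, "y": -39, "z": -3, "wx": 0, "wy": 0, "wz": 0, "jaw": 1},
  {"x": 27, "y": -39, "z": -3, "wx": 0, "wy": 0, "wz": 0, "jaw": 1},
  {"x": 27, "y": -39, "z": -3, "wx": 0, "wy": 0, "wz": 0, "jaw": 1},
  {"x": 27, "y": -39, "z": -3, "wx": 0, "wy": 0, "wz": 0, "jaw": 1},
  {"x": 27, "y": -39, "z": -3, "wx": 0, "wy": 0, "wz": 0, "jaw": 1},
  {"x": 27, "y": -39, "z": -3, "wx": 0, "wy": 0, "wz": 0, "jaw": 1},
])

```text
clock: 1.75
position: [0.533, -0.012, 0.2903]
eef_rot: [3.141, -0.0, 0.088]
contact_force: [0.0, -0.8, -0.4]
gripper_width: 1.0
finger_force: 0.0
```

Emit:
carry_out([
  {"x": 27, "y": -39, "z": -3, "wx": 0, "wy": 0, "wz": 0, "jaw": 1},
  {"x": 27, "y": -39, "z": -3, "wx": 0, "wy": 0, "wz": 0, "jaw": 1},
  {"x": 20, "y": 0, "z": 0, "wx": 0, "wy": 0, "wz": 0, "jaw": 1},
  {"x": 0, "y": 0, "z": 0, "wx": 0, "wy": 0, "wz": 0, "jaw": 1},
  {"x": 0, "y": 0, "z": 0, "wx": 0, "wy": 0, "wz": 0, "jaw": 1},
])

```text
clock: 2.25
position: [0.5988, 0.07, 0.2955]
eef_rot: [3.142, 0.002, 0.088]
contact_force: [-1.3, 0.7, -0.8]
gripper_width: 0.994
finger_force: 0.0
```

```bash
python3 - <<'E'
from h import *
from rig import *
s=read_state();print(s["position"],s["eef_rot"]);p,d,c=shot("wrist","w2");P=cloud(d,c)
X,Y,H=P[...,0],P[...,1],P[...,2]
b=(abs(X-.64)<.1)&(abs(Y-.114)<.08)
print("bench",np.median(H[b&(H<.015)]))
for lo,hi in((.078,.1),(.056,.07),(.026,.042)):
    q=P[b&(H>lo)&(H<hi)];print(lo,len(q),rect(q),np.median(q[:,2]))
E
```

```text
[0.59878248 0.07002807 0.29545033] [3.14150640e+00 1.94400868e-03 8.76150748e-02]
bench 1.6776166370746637e-05
0.078 1111 [615.  109.8  40.8  24.5   3.7] 0.0860046559792716
0.056 3096 [643.8 110.7 104.5  51.6   5.3] 0.06397343261266666
0.026 1503 [641.6 110.5 110.2  61.3   3.9] 0.03386623015255219
```

View pics/w2.png

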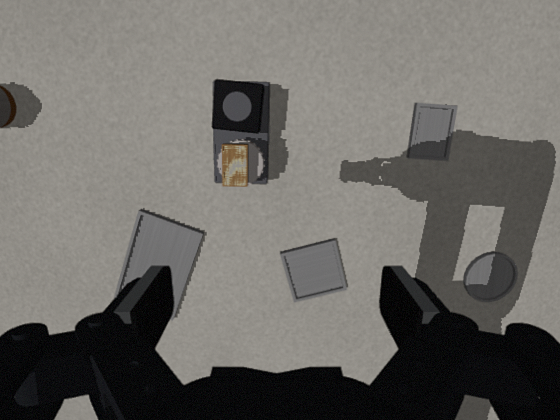

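The wrist view shows the filter case at (238,105), the coverslip box on the jar at (236,163), the small tray at (433,130) and the square tray at (314,270). Depth is clean, so I'll measure the trays from it as well.

```bash
cat >> h.py <<'E'
def tray(P,x,y,r=.06):
    H=P[...,2];m=((H>.0028)&(H<.013)&(np.hypot(P[...,0]-x,P[...,1]-y)<r)).astype(np.uint8)
    m=cv2.morphologyEx(m,cv2.MORPH_OPEN,np.ones((3,3),np.uint8));n,l,st,_=cv2.connectedComponentsWithStats(m)
    q=P[l==1+st[1:,4].argmax()];return rect(q)
E
python3 - <<'E'
from h import *
from rig import *
z=np.load("w2.npz");P=cloud(z["d"],z)
for n,x,y in(("small",.662,-.108),("square",.474,.008),("round",.483,-.228)):print(n,tray(P,x,y))
b=(abs(P[...,0]-.64)<.1)&(abs(P[...,1]-.114)<.08)&(P[...,2]>.056)&(P[...,2]<.07)
g=z["p"].mean(2)
f=P[b&(P[...,0]>.645)];print("filter",rect(f));q=P[b&(P[...,0]<.64)];print("jar",rect(q))
s=read_state();go(s,615,110,180,4)
E
```

```text
small [ 662.8 -109.1   64.6   49.9    1.7]
square [474.5   8.6  72.4  72.2  19.8]
round [ 484.2 -229.3   71.1   70.9  -69.5]
filter [669.6 113.5  49.1  48.5  -1.1]
jar [617.5 105.4  48.5  42.2  72.9]
turn [0.  0.1 1. ] shift [ 19.2 -39.2 115.7] rows 3 each [  6.4 -13.1  38.6] F [ 0.  -0.8  0.1] clk 2.3
```

Emit:
carry_out([
  {"x": 0, "y": 0, "z": 0, "wx": 0, "wy": 0, "wz": 1, "jaw": 0.6},
  {"x": 6.4, "y": -13, "z": 39, "wx": 0, "wy": 0, "wz": 0, "jaw": 0.6},
  {"x": 6.4, "y": -13, "z": 39, "wx": 0, "wy": 0, "wz": 0, "jaw": 0.6},
  {"x": 6.4, "y": -13, "z": 38, "wx": 0, "wy": 0, "wz": 0, "jaw": 0.6},
  {"x": 0, "y": 0, "z": 0, "wx": 0, "wy": 0, "wz": 0, "jaw": 0.6},
  {"x": 0, "y": 0, "z": 0, "wx": 0, "wy": 0, "wz": 0, "jaw": 0.6},
])

```text
clock: 2.9
position: [0.6151, 0.1097, 0.1804]
eef_rot: [3.141, 0.002, 0.069]
contact_force: [0.6, -0.1, 0.0]
gripper_width: 0.598
finger_force: 0.0
```

```bash
python3 - <<'E'
from h import *
from rig import *
s=read_state();print(s["position"]);p,d,c=shot("wrist","w3");P=cloud(d,c)
b=(abs(P[...,0]-.615)<.04)&(abs(P[...,1]-.11)<.04)&(P[...,2]>.078)&(P[...,2]<.1)
print(rect(P[b]),np.median(P[b][:,2]))
go(s,615,110,89,4)
E
```

```text
[0.61511418 0.10965476 0.18043998]
[615.  109.8  41.   24.3   3.6] 0.0859704678148412
turn [ 0.   0.1 -0. ] shift [-0.1 -0.4 91.4] rows 2 each [-0.  -0.2 45.7] F [ 0.6 -0.1  0. ] clk 2.9
```

View pics/w3.png

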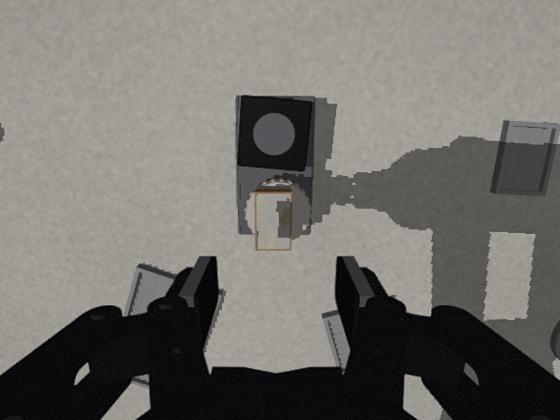

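The coverslip box, at (273,220), lies centred between the fingers, and the measurement repeats to under 1 mm. I'll descend and grip.

Emit:
carry_out([
  {"x": 0, "y": 0, "z": 40, "wx": 0, "wy": 0, "wz": 0, "jaw": 0.6},
  {"x": 0, "y": 0, "z": 30, "wx": 0, "wy": 0, "wz": 0, "jaw": 0.6},
  {"x": 0, "y": 0, "z": 15, "wx": 0, "wy": 0, "wz": 0, "jaw": 0.6},
  {"x": 0, "y": 0, "z": 6, "wx": 0, "wy": 0, "wz": 0, "jaw": 0.6},
  {"x": 0, "y": 0, "z": 0, "wx": 0, "wy": 0, "wz": 0, "jaw": 0.4},
  {"x": 0, "y": 0, "z": 0, "wx": 0, "wy": 0, "wz": 0, "jaw": 0.2},
  {"x": 0, "y": 0, "z": 0, "wx": 0, "wy": 0, "wz": 0, "jaw": 0},
  {"x": 0, "y": 0, "z": 0, "wx": 0, "wy": 0, "wz": 0, "jaw": 0},
])

```text
clock: 3.75
position: [0.6176, 0.1105, 0.0919]
eef_rot: [3.141, -0.004, 0.07]
contact_force: [-0.7, -0.3, 6.6]
gripper_width: 0.257
finger_force: 59.7
```

Emit:
carry_out([
  {"x": 0, "y": 0, "z": 0, "wx": 0, "wy": 0, "wz": 0, "jaw": 0},
  {"x": 0, "y": 0, "z": 0, "wx": 0, "wy": 0, "wz": 0, "jaw": 0},
  {"x": 0, "y": 0, "z": -5, "wx": 0, "wy": 0, "wz": 0, "jaw": 0},
  {"x": 0, "y": 0, "z": -15, "wx": 0, "wy": 0, "wz": 0, "jaw": 0},
  {"x": 0, "y": 0, "z": -30, "wx": 0, "wy": 0, "wz": 0, "jaw": 0},
  {"x": 0, "y": 0, "z": -30, "wx": 0, "wy": 0, "wz": 0, "jaw": 0},
  {"x": 0, "y": 0, "z": 0, "wx": 0, "wy": 0, "wz": 0, "jaw": 0},
])

```text
clock: 4.45
position: [0.6191, 0.1107, 0.1761]
eef_rot: [3.141, -0.01, 0.07]
contact_force: [1.3, 1.1, -0.7]
gripper_width: 0.262
finger_force: 58.9
```

```bash
python3 - <<'E'
from h import *
from rig import *
s=read_state();print(s["position"]);p,d,c=shot("wrist","w4");P=cloud(d,c)
b=(abs(P[...,0]-.615)<.04)&(abs(P[...,1]-.11)<.012)&(P[...,2]>.12)&(P[...,2]<.18)
print(rect(P[b]),np.median(P[b][:,2]))
go(s,663,-109,169,2)
E
```

```text
[0.61909869 0.11073669 0.17605561]
[617.1 108.8  41.3  24.4   4.1] 0.1700403336474398
turn [-0.  -0.6  2. ] shift [ 36.2 221.1   7.1] rows 5 each [ 7.2 44.2  1.4] F [ 1.3  1.1 -0.7] clk 4.5
```

View pics/w4.png

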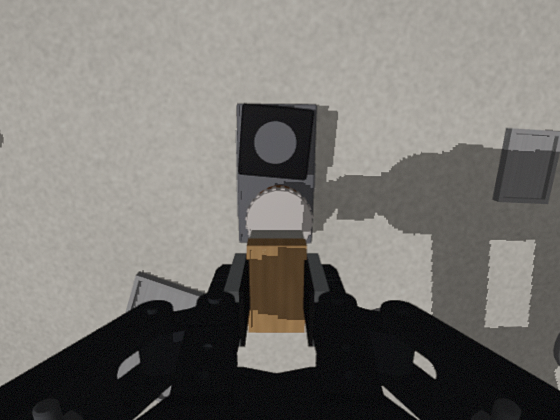

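The box is held squarely between the pads at (276,285), and the jar and case look undisturbed. Now to the small tray.

Emit:
carry_out([
  {"x": 0, "y": 0, "z": 0, "wx": 0, "wy": -0.6, "wz": 2, "jaw": 0},
  {"x": 7.6, "y": 44, "z": 0, "wx": 0, "wy": 0, "wz": 0, "jaw": 0},
  {"x": 7.6, "y": 44, "z": 0, "wx": 0, "wy": 0, "wz": 0, "jaw": 0},
  {"x": 7.6, "y": 44, "z": 0, "wx": 0, "wy": 0, "wz": 0, "jaw": 0},
  {"x": 7.6, "y": 44, "z": 0, "wx": 0, "wy": 0, "wz": 0, "jaw": 0},
  {"x": 7.6, "y": 44, "z": 0, "wx": 0, "wy": 0, "wz": 0, "jaw": 0},
  {"x": 0, "y": 0, "z": 40, "wx": 0, "wy": 0, "wz": 0, "jaw": 0},
  {"x": 0, "y": 0, "z": 0, "wx": 0, "wy": 0, "wz": 0, "jaw": 0},
])

```text
clock: 5.3
position: [0.6567, -0.1086, 0.1223]
eef_rot: [-3.138, 0.021, 0.032]
contact_force: [-1.5, 0.4, -2.2]
gripper_width: 0.263
finger_force: 59.0
```

```bash
python3 - <<'E'
from h import *
from rig import *
s=read_state();print(s["position"],s["eef_rot"]);p,d,c=shot("wrist","w5");P=cloud(d,c)
b=(abs(P[...,0]-.665)<.04)&(abs(P[...,1]+.109)<.012)&(P[...,2]>s["position"][2]-.025)&(P[...,2]<s["position"][2]+.01)
print(rect(P[b]),np.median(P[b][:,2]))
print(tray(P,.663,-.109))
go(s,665,-109,34,2)
E
```

```text
[ 0.65670088 -0.10861139  0.12225891] [-3.13811849  0.02130318  0.03244439]
[ 654.5 -109.    41.6   24.    -0. ] 0.11627610145856764
[ 662.7 -109.5   64.2   48.2    2. ]
turn [-0.2  1.2 -0.1] shift [ 8.3  0.7 88.3] rows 2 each [ 4.1  0.3 44.1] F [-1.5  0.4 -2.2] clk 5.3
```

Emit:
carry_out([
  {"x": 0, "y": 0, "z": 0, "wx": 0, "wy": 0, "wz": 0, "jaw": 0},
  {"x": 0, "y": 0, "z": 0, "wx": 0, "wy": 0, "wz": 0, "jaw": 0},
  {"x": 0, "y": 0, "z": 0, "wx": 0, "wy": 0, "wz": 0, "jaw": 0},
])

```text
clock: 5.65
position: [0.662, -0.1073, 0.1308]
eef_rot: [3.141, 0.008, 0.037]
contact_force: [1.1, -0.5, 0.6]
gripper_width: 0.258
finger_force: 59.0
```

```bash
python3 - <<'E'
from h import *
from rig import *
s=read_state();print(s["position"],s["eef_rot"],s["qd"].round(4))
go(s,665,-109,60,2)
E
```

```text
[ 0.66203534 -0.1073461   0.1308454 ] [3.14063263 0.0079504  0.03650997] [-0.0033  0.0017  0.003  -0.0006 -0.0031  0.0007]
turn [0.1 0.5 0.1] shift [ 2.9  1.8 70.8] rows 2 each [ 1.5  0.9 35.4] F [ 1.1 -0.5  0.6] clk 5.7
```

Emit:
carry_out([
  {"x": 3, "y": 2, "z": 25, "wx": 0, "wy": 0.5, "wz": 0, "jaw": 0},
  {"x": 0, "y": 0, "z": 25, "wx": 0, "wy": 0, "wz": 0, "jaw": 0},
  {"x": 0, "y": 0, "z": 21, "wx": 0, "wy": 0, "wz": 0, "jaw": 0},
  {"x": 0, "y": 0, "z": 10, "wx": 0, "wy": 0, "wz": 0, "jaw": 0},
  {"x": 0, "y": 0, "z": 0, "wx": 0, "wy": 0, "wz": 0, "jaw": 0},
  {"x": 0, "y": 0, "z": 0, "wx": 0, "wy": 0, "wz": 0, "jaw": 0},
  {"x": 0, "y": 0, "z": 0, "wx": 0, "wy": 0, "wz": 0, "jaw": 0},
])

```text
clock: 6.35
position: [0.6651, -0.1103, 0.0499]
eef_rot: [3.14, -0.001, 0.035]
contact_force: [1.0, 0.1, -0.4]
gripper_width: 0.262
finger_force: 59.0
```

```bash
python3 - <<'E'
from h import *
from rig import *
s=read_state();print(s["position"],s["eef_rot"]);p,d,c=shot("wrist","w6");P=cloud(d,c)
b=(abs(P[...,0]-.665)<.04)&(abs(P[...,1]+.109)<.012)&(P[...,2]>s["position"][2]-.025)&(P[...,2]<s["position"][2]+.01)
print(rect(P[b]),np.median(P[b][:,2]))
go(s,665,-109,33,2)
E
```

```text
[ 0.66509153 -0.11025622  0.04991102] [ 3.14047897e+00 -1.11902507e-03  3.53437506e-02]
[ 663.  -109.3   41.3   24.1    1. ] 0.04393089629782759
turn [ 0.1 -0.1  0. ] shift [-0.  -1.3 16.9] rows 1 each [-0.  -1.3 16.9] F [ 1.   0.1 -0.4] clk 6.3
```

View pics/w6.png

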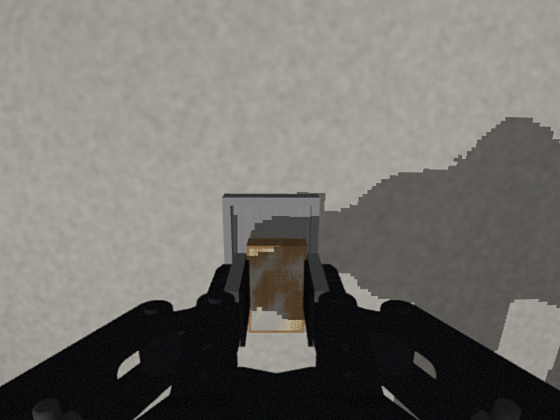

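The box at (277,285) is over the tray and aligned: box (663,-109.3) against tray (663,-109.3). I'll lower it.

Emit:
carry_out([
  {"x": 0, "y": 0, "z": 8, "wx": 0, "wy": 0, "wz": 0, "jaw": 0},
  {"x": 0, "y": 0, "z": 5, "wx": 0, "wy": 0, "wz": 0, "jaw": 0},
  {"x": 0, "y": 0, "z": 3, "wx": 0, "wy": 0, "wz": 0, "jaw": 0},
  {"x": 0, "y": 0, "z": 1.5, "wx": 0, "wy": 0, "wz": 0, "jaw": 0},
  {"x": 0, "y": 0, "z": 0, "wx": 0, "wy": 0, "wz": 0, "jaw": 0},
  {"x": 0, "y": 0, "z": 0, "wx": 0, "wy": 0, "wz": 0, "jaw": 0},
  {"x": 0, "y": 0, "z": 0, "wx": 0, "wy": 0, "wz": 0, "jaw": 0},
])

```text
clock: 7.1
position: [0.6634, -0.11, 0.0318]
eef_rot: [-3.142, 0.003, 0.035]
contact_force: [-6.4, 0.1, 11.9]
gripper_width: 0.258
finger_force: 60.4
```

Emit:
carry_out([
  {"x": 0, "y": 0, "z": 0, "wx": 0, "wy": 0, "wz": 0, "jaw": 0.35},
  {"x": 0, "y": 0, "z": 0, "wx": 0, "wy": 0, "wz": 0, "jaw": 0.5},
  {"x": 0, "y": 0, "z": 0, "wx": 0, "wy": 0, "wz": 0, "jaw": 0.5},
  {"x": 0, "y": 0, "z": -10, "wx": 0, "wy": 0, "wz": 0, "jaw": 0.5},
  {"x": 0, "y": 0, "z": -30, "wx": 0, "wy": 0, "wz": 0, "jaw": 0.7},
  {"x": 0, "y": 0, "z": -40, "wx": 0, "wy": 0, "wz": 0, "jaw": 1},
  {"x": 0, "y": 0, "z": -40, "wx": 0, "wy": 0, "wz": 0, "jaw": 1},
  {"x": 0, "y": 0, "z": -40, "wx": 0, "wy": 0, "wz": 0, "jaw": 1},
])

```text
clock: 7.9
position: [0.6639, -0.11, 0.1926]
eef_rot: [3.141, 0.001, 0.035]
contact_force: [1.9, -0.0, 0.0]
gripper_width: 0.997
finger_force: 0.0
```

Emit:
carry_out([
  {"x": 0, "y": 0, "z": -20, "wx": 0, "wy": 0, "wz": 0, "jaw": 1},
  {"x": 0, "y": 0, "z": 0, "wx": 0, "wy": 0, "wz": 0, "jaw": 1},
  {"x": 0, "y": 0, "z": 0, "wx": 0, "wy": 0, "wz": 0, "jaw": 1},
  {"x": 0, "y": 0, "z": 0, "wx": 0, "wy": 0, "wz": 0, "jaw": 1},
])

```text
clock: 8.3
position: [0.6629, -0.1097, 0.2083]
eef_rot: [-3.141, 0.005, 0.035]
contact_force: [0.4, -0.0, -0.1]
gripper_width: 0.998
finger_force: 0.0
```

```bash
python3 - <<'E'
from h import *
from rig import *
s=read_state();print(s["position"],s["eef_rot"]);p,d,c=shot("wrist","w7");P=cloud(d,c)
b=(abs(P[...,0]-.665)<.04)&(abs(P[...,1]+.109)<.03)&(P[...,2]>.018)&(P[...,2]<.035)
print(rect(P[b]),np.median(P[b][:,2]),tray(P,.663,-.109))
go(s,614,109,200,4)
E
```

```text
[ 0.66294509 -0.1097128   0.20826216] [-3.14073767  0.00495315  0.03503408]
[ 661.7 -112.4   40.3   24.1    1.7] 0.025995691301978985 [ 662.5 -109.5   64.6   48.1    1.8]
turn [-0.1  0.3 -2. ] shift [ -33.6 -221.6    8.3] rows 5 each [ -6.7 -44.3   1.7] F [ 0.4 -0.  -0.1] clk 8.3
```

Step 1 is done: the coverslip box is flat in its tray, 3 mm off centre. On to the jar.

Emit:
carry_out([
  {"x": 0, "y": 0, "z": 0, "wx": 0, "wy": 0.3, "wz": -2, "jaw": 1},
  {"x": -6.7, "y": -44, "z": 2, "wx": 0, "wy": 0, "wz": 0, "jaw": 1},
  {"x": -6.7, "y": -44, "z": 2, "wx": 0, "wy": 0, "wz": 0, "jaw": 1},
  {"x": -6.7, "y": -44, "z": 2, "wx": 0, "wy": 0, "wz": 0, "jaw": 1},
  {"x": -6.7, "y": -44, "z": 2, "wx": 0, "wy": 0, "wz": 0, "jaw": 1},
  {"x": -6.7, "y": -44, "z": 0, "wx": 0, "wy": 0, "wz": 0, "jaw": 1},
  {"x": 0, "y": 0, "z": 0, "wx": 0, "wy": 0, "wz": 0, "jaw": 1},
  {"x": 0, "y": 0, "z": 0, "wx": 0, "wy": 0, "wz": 0, "jaw": 1},
])

```text
clock: 9.15
position: [0.6143, 0.1081, 0.2007]
eef_rot: [3.141, -0.001, 0.073]
contact_force: [-0.4, -2.0, 0.2]
gripper_width: 1.003
finger_force: 0.0
```

Emit:
carry_out([
  {"x": 0, "y": 0, "z": 0, "wx": 0, "wy": 0, "wz": 0, "jaw": 1},
  {"x": 0, "y": 0, "z": 0, "wx": 0, "wy": 0, "wz": 0, "jaw": 1},
])

```text
clock: 9.35
position: [0.6154, 0.1056, 0.2017]
eef_rot: [3.141, -0.003, 0.068]
contact_force: [-0.3, -0.3, -0.7]
gripper_width: 1.0
finger_force: 0.0
```

```bash
cat >> h.py <<'E'
def top(P,x,y,lo,hi,r=.03):
    b=(np.hypot(P[...,0]-x,P[...,1]-y)<r)&(P[...,2]>lo)&(P[...,2]<hi);q=P[b];return rect(q),q[:,2].mean().round(4)
E
python3 - <<'E'
from h import *
from rig import *
s=read_state();print(s["position"],s["eef_rot"]);p,d,c=shot("wrist","w8");P=cloud(d,c)
b=(abs(P[...,0]-.64)<.08)&(abs(P[...,1]-.11)<.06)&(P[...,2]>.058)&(P[...,2]<.07)
n,l,st,ce=cv2.connectedComponentsWithStats(b.astype(np.uint8))
for i in range(1,n):
    if st[i,4]>200:print(ce[i],rect(P[l==i]),P[l==i][:,2].mean(), cv2.minEnclosingCircle((P[l==i][:,:2]*1000).astype(np.float32)))
b=(abs(P[...,0]-.64)<.08)&(abs(P[...,1]-.11)<.06)&(P[...,2]>.028)&(P[...,2]<.037);print("slide",rect(P[b]))
go(s,614,109,60,4)
E
```

```text
[0.61544202 0.10563306 0.20169447] [ 3.14108949e+00 -2.66189521e-03  6.81791331e-02]
[268.60112755 131.94972986] [669.9 113.3  49.4  48.4  -1.2] 0.06399816982018203 ((670.393310546875, 113.32809448242188), 32.85810470581055)
[272.70849489 204.96827635] [614.4 106.3  48.6  47.9   8.3] 0.06383394726193566 ((614.2833251953125, 106.34622192382812), 24.477373123168945)
slide [641.6 110.3 109.8  61.    3.7]
turn [ 0.  -0.2 -0.1] shift [ -1.2  -3.5 141.7] rows 3 each [-0.4 -1.2 47.2] F [-0.3 -0.3 -0.7] clk 9.3
```

View pics/w8.png

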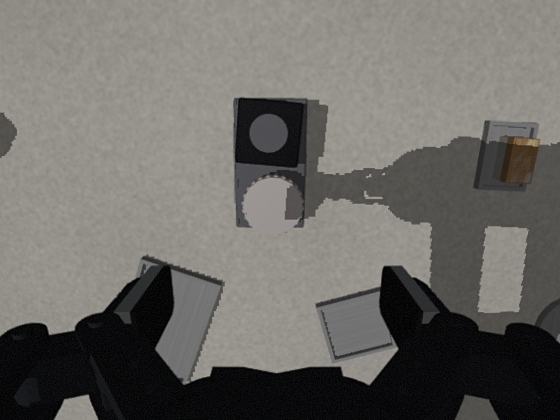

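The jar's cap is at (273,205), with its centre at world (614,106). The case at (268,132) and the slide box are unmoved, and the coverslip box sits in its tray at (518,160). I'll grip the jar across y.

Emit:
carry_out([
  {"x": -1, "y": -0.7, "z": 40, "wx": 0, "wy": -0.2, "wz": 0, "jaw": 1},
  {"x": 0, "y": 0, "z": 40, "wx": 0, "wy": 0, "wz": 0, "jaw": 1},
  {"x": 0, "y": 0, "z": 30, "wx": 0, "wy": 0, "wz": 0, "jaw": 1},
  {"x": 0, "y": 0, "z": 18, "wx": 0, "wy": 0, "wz": 0, "jaw": 1},
  {"x": 0, "y": 0, "z": 0, "wx": 0, "wy": 0, "wz": 0, "jaw": 1},
  {"x": 0, "y": 0, "z": 0, "wx": 0, "wy": 0, "wz": 0, "jaw": 1},
  {"x": 0, "y": 0, "z": 0, "wx": 0, "wy": 0, "wz": 0, "jaw": 1},
])

```text
clock: 10.1
position: [0.6159, 0.1073, 0.0762]
eef_rot: [3.141, -0.003, 0.069]
contact_force: [0.4, 0.6, -0.4]
gripper_width: 1.0
finger_force: 0.0
```

```bash
python3 - <<'E'
from h import *
from rig import *
s=read_state();print(s["position"],s["eef_rot"])
go(s,614.3,106.3,58,4)
E
```

```text
[0.6159073  0.10733951 0.0761926 ] [ 3.14133332e+00 -3.08110710e-03  6.92530356e-02]
turn [ 0.  -0.2 -0. ] shift [-1.7  0.9 18.2] rows 1 each [-1.7  0.9 18.2] F [ 0.4  0.6 -0.4] clk 10.1
```

Emit:
carry_out([
  {"x": -1.7, "y": 0.9, "z": 10, "wx": 0, "wy": -0.2, "wz": 0, "jaw": 1},
  {"x": 0, "y": 0, "z": 8, "wx": 0, "wy": 0, "wz": 0, "jaw": 1},
  {"x": 0, "y": 0, "z": 0, "wx": 0, "wy": 0, "wz": 0, "jaw": 0.75},
  {"x": 0, "y": 0, "z": 0, "wx": 0, "wy": 0, "wz": 0, "jaw": 0.65},
  {"x": 0, "y": 0, "z": 0, "wx": 0, "wy": 0, "wz": 0, "jaw": 0.58},
  {"x": 0, "y": 0, "z": 0, "wx": 0, "wy": 0, "wz": 0, "jaw": 0.4},
  {"x": 0, "y": 0, "z": 0, "wx": 0, "wy": 0, "wz": 0, "jaw": 0},
  {"x": 0, "y": 0, "z": 0, "wx": 0, "wy": 0, "wz": 0, "jaw": 0},
])

```text
clock: 10.9
position: [0.6132, 0.1068, 0.0569]
eef_rot: [3.141, 0.002, 0.07]
contact_force: [-0.1, 0.4, 3.4]
gripper_width: 0.534
finger_force: 61.4
```

Emit:
carry_out([
  {"x": 0, "y": 0, "z": 0, "wx": 0, "wy": 0, "wz": 0, "jaw": 0},
  {"x": 0, "y": 0, "z": -4, "wx": 0, "wy": 0, "wz": 0, "jaw": 0},
  {"x": 0, "y": 0, "z": -10, "wx": 0, "wy": 0, "wz": 0, "jaw": 0},
  {"x": 0, "y": 0, "z": -25, "wx": 0, "wy": 0, "wz": 0, "jaw": 0},
  {"x": 0, "y": 0, "z": -40, "wx": 0, "wy": 0, "wz": 0, "jaw": 0},
  {"x": 0, "y": 0, "z": -20, "wx": 0, "wy": 0, "wz": 0, "jaw": 0},
  {"x": 0, "y": 0, "z": 0, "wx": 0, "wy": 0, "wz": 0, "jaw": 0},
  {"x": 0, "y": 0, "z": 0, "wx": 0, "wy": 0, "wz": 0, "jaw": 0},
])

```text
clock: 11.7
position: [0.613, 0.1067, 0.1555]
eef_rot: [3.141, 0.003, 0.07]
contact_force: [0.5, -0.0, -0.9]
gripper_width: 0.53
finger_force: 61.4
```

```bash
python3 - <<'E'
from h import *
from rig import *
s=read_state();x,y,z=s["position"];print(x,y,z,s["eef_rot"]);p,d,c=shot("wrist","w9");P=cloud(d,c)
print("jar",top(P,x,y,z-.005,z+.02,.024),"filter",top(P,.67,.113,.056,.07))
b=(abs(P[...,0]-.64)<.08)&(abs(P[...,1]-.11)<.06)&(P[...,2]>.028)&(P[...,2]<.037);print("slide",rect(P[b]))
go(s,484,-229,150,4)
E
```

```text
0.6130099183165211 0.1067329680159241 0.1555278865765845 [3.14135059e+00 2.90262832e-03 6.99982044e-02]
jar (array([614.2, 105.4,  45.6,  45. ,   3.8]), np.float64(0.1627)) filter (array([669.5, 113.4,  49. ,  48.4,  -1.4]), np.float64(0.064))
slide [642.  110.2 109.4  61.3   3.7]
turn [0.  0.2 0. ] shift [-152.1  325.9    5.5] rows 8 each [-19.   40.7   0.7] F [ 0.5 -0.  -0.9] clk 11.7
```

Emit:
carry_out([
  {"x": -19, "y": 40.5, "z": 0, "wx": 0, "wy": 0, "wz": 0, "jaw": 0},
  {"x": -19, "y": 40.5, "z": 0, "wx": 0, "wy": 0, "wz": 0, "jaw": 0},
  {"x": -19, "y": 40.5, "z": 0, "wx": 0, "wy": 0, "wz": 0, "jaw": 0},
  {"x": -19, "y": 40.5, "z": 0, "wx": 0, "wy": 0, "wz": 0, "jaw": 0},
  {"x": -19, "y": 40.5, "z": 0, "wx": 0, "wy": 0, "wz": 0, "jaw": 0},
  {"x": -19, "y": 40.5, "z": 0, "wx": 0, "wy": 0, "wz": 0, "jaw": 0},
  {"x": -19, "y": 40.5, "z": 0, "wx": 0, "wy": 0, "wz": 0, "jaw": 0},
  {"x": -19, "y": 40.5, "z": 0, "wx": 0, "wy": 0, "wz": 0, "jaw": 0},
])

```text
clock: 12.55
position: [0.482, -0.2278, 0.1538]
eef_rot: [-3.14, 0.006, 0.07]
contact_force: [-0.4, -0.2, -0.5]
gripper_width: 0.533
finger_force: 61.5
```

Emit:
carry_out([
  {"x": 0, "y": 0, "z": 35, "wx": 0, "wy": 0, "wz": 0, "jaw": 0},
  {"x": 0, "y": 0, "z": 25, "wx": 0, "wy": 0, "wz": 0, "jaw": 0},
  {"x": 0, "y": 0, "z": 15, "wx": 0, "wy": 0, "wz": 0, "jaw": 0},
  {"x": 0, "y": 0, "z": 0, "wx": 0, "wy": 0, "wz": 0, "jaw": 0},
  {"x": 0, "y": 0, "z": 0, "wx": 0, "wy": 0, "wz": 0, "jaw": 0},
  {"x": 0, "y": 0, "z": 0, "wx": 0, "wy": 0, "wz": 0, "jaw": 0},
])

```text
clock: 13.15
position: [0.4849, -0.2273, 0.0821]
eef_rot: [3.14, 0.002, 0.071]
contact_force: [-0.3, -0.2, 0.4]
gripper_width: 0.531
finger_force: 61.5
```

```bash
python3 - <<'E'
from h import *
from rig import *
s=read_state();x,y,z=s["position"];print(x,y,z,s["eef_rot"]);p,d,c=shot("wrist","w10");P=cloud(d,c)
print("jar",top(P,x,y,z-.005,z+.02,.024),"round",tray(P,.484,-.229))
go(s,483,-228,27,4)
E
```

```text
0.4848742524307591 -0.22731251450513557 0.0820778133468901 [3.14013205e+00 1.87315843e-03 7.07816209e-02]
jar (array([ 486.2, -228.6,   45.4,   45. ,    3.8]), np.float64(0.0892)) round [ 495.  -229.3   71.4   49.3  -86.5]
turn [0.1 0.1 0.1] shift [-1.9  0.6 55.1] rows 2 each [-1.   0.3 27.5] F [-0.3 -0.2  0.4] clk 13.2
```

View pics/w10.png

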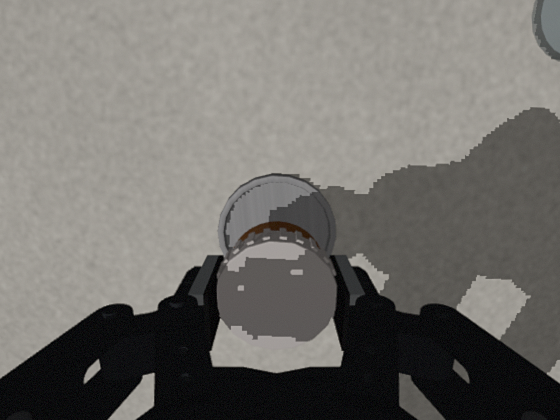

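The jar at (277,290) is above the round tray, whose far rim is at (277,178), and needs a 2 mm shift. Then I'll lower it.

Emit:
carry_out([
  {"x": -2, "y": 0.6, "z": 20, "wx": 0, "wy": 0, "wz": 0, "jaw": 0},
  {"x": 0, "y": 0, "z": 15, "wx": 0, "wy": 0, "wz": 0, "jaw": 0},
  {"x": 0, "y": 0, "z": 10, "wx": 0, "wy": 0, "wz": 0, "jaw": 0},
  {"x": 0, "y": 0, "z": 5, "wx": 0, "wy": 0, "wz": 0, "jaw": 0},
  {"x": 0, "y": 0, "z": 3, "wx": 0, "wy": 0, "wz": 0, "jaw": 0},
  {"x": 0, "y": 0, "z": 0, "wx": 0, "wy": 0, "wz": 0, "jaw": 0},
  {"x": 0, "y": 0, "z": 0, "wx": 0, "wy": 0, "wz": 0, "jaw": 0},
  {"x": 0, "y": 0, "z": 0, "wx": 0, "wy": 0, "wz": 0, "jaw": 0},
])

```text
clock: 14.0
position: [0.4821, -0.2282, 0.0284]
eef_rot: [3.141, 0.003, 0.07]
contact_force: [-0.8, 0.2, -0.1]
gripper_width: 0.532
finger_force: 61.5
```

Emit:
carry_out([
  {"x": 0, "y": 0, "z": 1.5, "wx": 0, "wy": 0, "wz": 0, "jaw": 0},
  {"x": 0, "y": 0, "z": 0, "wx": 0, "wy": 0, "wz": 0, "jaw": 0},
  {"x": 0, "y": 0, "z": 0, "wx": 0, "wy": 0, "wz": 0, "jaw": 0.6},
  {"x": 0, "y": 0, "z": 0, "wx": 0, "wy": 0, "wz": 0, "jaw": 0.8},
  {"x": 0, "y": 0, "z": 0, "wx": 0, "wy": 0, "wz": 0, "jaw": 0.9},
  {"x": 0, "y": 0, "z": -8, "wx": 0, "wy": 0, "wz": 0, "jaw": 0.9},
  {"x": 0, "y": 0, "z": -20, "wx": 0, "wy": 0, "wz": 0, "jaw": 0.9},
  {"x": 0, "y": 0, "z": -40, "wx": 0, "wy": 0, "wz": 0, "jaw": 1},
])

```text
clock: 14.8
position: [0.4796, -0.2263, 0.0925]
eef_rot: [-3.138, 0.009, 0.07]
contact_force: [-0.4, -0.1, 0.5]
gripper_width: 0.997
finger_force: 0.0
```

Emit:
carry_out([
  {"x": 0, "y": 0, "z": -45, "wx": 0, "wy": 0, "wz": 0, "jaw": 1},
  {"x": 0, "y": 0, "z": -45, "wx": 0, "wy": 0, "wz": 0, "jaw": 1},
  {"x": 0, "y": 0, "z": 0, "wx": 0, "wy": 0, "wz": 0, "jaw": 1},
  {"x": 0, "y": 0, "z": 0, "wx": 0, "wy": 0, "wz": 0, "jaw": 1},
  {"x": 0, "y": 0, "z": 0, "wx": 0, "wy": 0, "wz": 0, "jaw": 1},
])

```text
clock: 15.3
position: [0.4815, -0.2274, 0.1835]
eef_rot: [-3.141, 0.005, 0.07]
contact_force: [0.8, -0.1, 0.2]
gripper_width: 1.004
finger_force: 0.0
```

```bash
python3 - <<'E'
from h import *
from rig import *
s=read_state();x,y,z=s["position"];print(x,y,z,s["eef_rot"]);p,d,c=shot("wrist","w11");P=cloud(d,c)
print("jar",top(P,.484,-.229,.025,.045),"round",tray(P,.484,-.229))
go(s,669.5,113.4,195,-1)
E
```

```text
0.48153602463930173 -0.22737044281364116 0.18347572967819825 [-3.14079814  0.00482308  0.07000996]
jar (array([ 484. , -230. ,   48.5,   48. ,  -36.2]), np.float64(0.0338)) round [ 483.8 -229.7   71.1   70.6    3.2]
turn [-0.   0.3  5. ] shift [ 182.  -344.   -11.5] rows 8 each [ 22.7 -43.   -1.4] F [ 0.8 -0.1  0.2] clk 15.3
```

The jar is in its tray, centred and flat. On to the filter case.

Emit:
carry_out([
  {"x": 0, "y": 0, "z": 0, "wx": 0, "wy": 0.3, "wz": 5, "jaw": 1},
  {"x": 26, "y": -42, "z": -4, "wx": 0, "wy": 0, "wz": 0, "jaw": 1},
  {"x": 26, "y": -42, "z": -4, "wx": 0, "wy": 0, "wz": 0, "jaw": 1},
  {"x": 26, "y": -42, "z": -4, "wx": 0, "wy": 0, "wz": 0, "jaw": 1},
  {"x": 26, "y": -42, "z": 0, "wx": 0, "wy": 0, "wz": 0, "jaw": 1},
  {"x": 26, "y": -42, "z": 0, "wx": 0, "wy": 0, "wz": 0, "jaw": 1},
  {"x": 26, "y": -42, "z": 0, "wx": 0, "wy": 0, "wz": 0, "jaw": 1},
  {"x": 26, "y": -42, "z": 0, "wx": 0, "wy": 0, "wz": 0, "jaw": 1},
])

```text
clock: 16.15
position: [0.669, 0.0649, 0.1942]
eef_rot: [3.141, 0.002, -0.017]
contact_force: [1.1, -0.4, 0.1]
gripper_width: 1.0
finger_force: 0.0
```

Emit:
carry_out([
  {"x": 0, "y": -50, "z": 0, "wx": 0, "wy": 0, "wz": 0, "jaw": 1},
  {"x": 0, "y": 0, "z": 30, "wx": 0, "wy": 0, "wz": 0, "jaw": 1},
  {"x": 0, "y": 0, "z": 0, "wx": 0, "wy": 0, "wz": 0, "jaw": 1},
  {"x": 0, "y": 0, "z": 0, "wx": 0, "wy": 0, "wz": 0, "jaw": 1},
  {"x": 0, "y": 0, "z": 0, "wx": 0, "wy": 0, "wz": 0, "jaw": 1},
])

```text
clock: 16.65
position: [0.6703, 0.1118, 0.1669]
eef_rot: [3.141, -0.002, -0.019]
contact_force: [-0.6, -0.2, 0.3]
gripper_width: 1.002
finger_force: 0.0
```

```bash
python3 - <<'E'
from h import *
from rig import *
s=read_state();x,y,z=s["position"];print(x,y,z,s["eef_rot"]);p,d,c=shot("wrist","w12");P=cloud(d,c)
r,_=top(P,.67,.113,.056,.07,.04);print("filter",r)
go(s,r[0],r[1],58,-1.3)
E
```

```text
0.6703159792887773 0.11176422720804906 0.16690498943410279 [ 3.14110697e+00 -1.59751309e-03 -1.87744845e-02]
filter [670.5 113.2  48.1  47.7  89. ]
turn [ 0.  -0.1  0.2] shift [  0.2  -1.4 108.9] rows 3 each [ 0.1 -0.5 36.3] F [-0.6 -0.2  0.3] clk 16.6
```

Emit:
carry_out([
  {"x": 0, "y": -1.4, "z": 35, "wx": 0, "wy": 0, "wz": 0, "jaw": 1},
  {"x": 0, "y": 0, "z": 30, "wx": 0, "wy": 0, "wz": 0, "jaw": 1},
  {"x": 0, "y": 0, "z": 20, "wx": 0, "wy": 0, "wz": 0, "jaw": 1},
  {"x": 0, "y": 0, "z": 10, "wx": 0, "wy": 0, "wz": 0, "jaw": 1},
  {"x": 0, "y": 0, "z": 0, "wx": 0, "wy": 0, "wz": 0, "jaw": 1},
  {"x": 0, "y": 0, "z": 0, "wx": 0, "wy": 0, "wz": 0, "jaw": 1},
  {"x": 0, "y": 0, "z": 0, "wx": 0, "wy": 0, "wz": 0, "jaw": 1},
])

```text
clock: 17.4
position: [0.6718, 0.1142, 0.0738]
eef_rot: [3.142, -0.005, -0.018]
contact_force: [-0.6, -0.1, 0.2]
gripper_width: 0.994
finger_force: 0.0
```

```bash
python3 - <<'E'
from h import *
from rig import *
go(read_state(),670,113.3,58,-1.2)
E
```

```text
turn [ 0.  -0.3  0.2] shift [-1.8  0.9 15.8] rows 1 each [-1.8  0.9 15.8] F [-0.6 -0.1  0.2] clk 17.4
```

Emit:
carry_out([
  {"x": -1.8, "y": 0.9, "z": 10, "wx": 0, "wy": -0.3, "wz": 0.2, "jaw": 1},
  {"x": 0, "y": 0, "z": 6, "wx": 0, "wy": 0, "wz": 0, "jaw": 1},
  {"x": 0, "y": 0, "z": 0, "wx": 0, "wy": 0, "wz": 0, "jaw": 0.75},
  {"x": 0, "y": 0, "z": 0, "wx": 0, "wy": 0, "wz": 0, "jaw": 0.65},
  {"x": 0, "y": 0, "z": 0, "wx": 0, "wy": 0, "wz": 0, "jaw": 0.58},
  {"x": 0, "y": 0, "z": 0, "wx": 0, "wy": 0, "wz": 0, "jaw": 0.4},
  {"x": 0, "y": 0, "z": 0, "wx": 0, "wy": 0, "wz": 0, "jaw": 0},
  {"x": 0, "y": 0, "z": 0, "wx": 0, "wy": 0, "wz": 0, "jaw": 0},
])

```text
clock: 18.2
position: [0.6689, 0.1135, 0.056]
eef_rot: [3.141, 0.003, -0.021]
contact_force: [-0.2, -0.4, 2.3]
gripper_width: 0.546
finger_force: 62.4
```

Emit:
carry_out([
  {"x": 0, "y": 0, "z": 0, "wx": 0, "wy": 0, "wz": 0, "jaw": 0},
  {"x": 0, "y": 0, "z": -4, "wx": 0, "wy": 0, "wz": 0, "jaw": 0},
  {"x": 0, "y": 0, "z": -10, "wx": 0, "wy": 0, "wz": 0, "jaw": 0},
  {"x": 0, "y": 0, "z": -25, "wx": 0, "wy": 0, "wz": 0, "jaw": 0},
  {"x": 0, "y": 0, "z": -40, "wx": 0, "wy": 0, "wz": 0, "jaw": 0},
  {"x": 0, "y": 0, "z": -20, "wx": 0, "wy": 0, "wz": 0, "jaw": 0},
  {"x": 0, "y": 0, "z": 0, "wx": 0, "wy": 0, "wz": 0, "jaw": 0},
  {"x": 0, "y": 0, "z": 0, "wx": 0, "wy": 0, "wz": 0, "jaw": 0},
])

```text
clock: 19.0
position: [0.6689, 0.1135, 0.155]
eef_rot: [3.141, 0.003, -0.021]
contact_force: [-0.6, -0.3, -2.1]
gripper_width: 0.547
finger_force: 62.1
```

```bash
python3 - <<'E'
from h import *
from rig import *
s=read_state();x,y,z=s["position"];print(x,y,z,s["eef_rot"]);p,d,c=shot("wrist","w13");P=cloud(d,c)
print("case",top(P,x,y,z-.005,z+.02,.04))
b=(abs(P[...,0]-.64)<.08)&(abs(P[...,1]-.11)<.06)&(P[...,2]>.028)&(P[...,2]<.037);print("slide",rect(P[b]))
go(s,474.5,8.6,150,19)
E
```

```text
0.668919400122618 0.11350686258956974 0.15499011468058085 [ 3.14135073e+00  2.72753937e-03 -2.07540594e-02]
case (array([671. , 111.7,  74.8,  48.7,  89.4]), np.float64(0.1628))
slide [679.3 113.   60.3  35.4 -86.9]
turn [ -0.    0.2 -20.2] shift [-218.    35.9    5. ] rows 5 each [-43.6   7.2   1. ] F [-0.6 -0.3 -2.1] clk 19.0
```

View pics/w13.png

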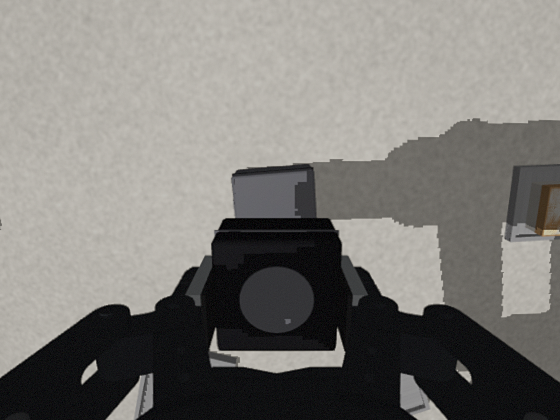

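The case is held squarely at (277,290), and the slide box end at (273,190) is unmoved. Turn 20° and carry it to the square tray.

Emit:
carry_out([
  {"x": 0, "y": 0, "z": 0, "wx": 0, "wy": 0, "wz": -7, "jaw": 0},
  {"x": 0, "y": 0, "z": 0, "wx": 0, "wy": 0, "wz": -7, "jaw": 0},
  {"x": 0, "y": 0, "z": 0, "wx": 0, "wy": 0, "wz": -6.5, "jaw": 0},
  {"x": -44, "y": 7.2, "z": 0, "wx": 0, "wy": 0, "wz": 0, "jaw": 0},
  {"x": -44, "y": 7.2, "z": 0, "wx": 0, "wy": 0, "wz": 0, "jaw": 0},
  {"x": -44, "y": 7.2, "z": 0, "wx": 0, "wy": 0, "wz": 0, "jaw": 0},
  {"x": -44, "y": 7.2, "z": 0, "wx": 0, "wy": 0, "wz": 0, "jaw": 0},
  {"x": -44, "y": 7.2, "z": 0, "wx": 0, "wy": 0, "wz": 0, "jaw": 0},
])

```text
clock: 19.85
position: [0.4701, 0.0064, 0.153]
eef_rot: [-3.139, 0.007, 0.337]
contact_force: [-0.0, -0.5, 0.1]
gripper_width: 0.548
finger_force: 62.1
```

Emit:
carry_out([
  {"x": 0, "y": 0, "z": 35, "wx": 0, "wy": 0, "wz": 0, "jaw": 0},
  {"x": 0, "y": 0, "z": 25, "wx": 0, "wy": 0, "wz": 0, "jaw": 0},
  {"x": 0, "y": 0, "z": 15, "wx": 0, "wy": 0, "wz": 0, "jaw": 0},
  {"x": 0, "y": 0, "z": 0, "wx": 0, "wy": 0, "wz": 0, "jaw": 0},
  {"x": 0, "y": 0, "z": 0, "wx": 0, "wy": 0, "wz": 0, "jaw": 0},
  {"x": 0, "y": 0, "z": 0, "wx": 0, "wy": 0, "wz": 0, "jaw": 0},
])

```text
clock: 20.45
position: [0.4733, 0.0068, 0.0807]
eef_rot: [-3.141, 0.003, 0.337]
contact_force: [0.4, -0.7, -0.4]
gripper_width: 0.549
finger_force: 62.1
```

```bash
python3 - <<'E'
from h import *
from rig import *
s=read_state();x,y,z=s["position"];print(x,y,z,s["eef_rot"]);p,d,c=shot("wrist","w14");P=cloud(d,c)
b=(np.hypot(P[...,0]-x,P[...,1]-y)<.04)&(P[...,2]>z+.003)&(P[...,2]<z+.011)
n,l,st,ce=cv2.connectedComponentsWithStats(b.astype(np.uint8));q=P[l==1+st[1:,4].argmax()]
print("case",rect(q),q[:,2].mean(),"tray",tray(P,.4745,.0086))
go(s,473.3,8.3,28,19.8)
E
```

```text
0.4733100032982874 0.0067702820295255555 0.08072261152428628 [-3.14085134e+00  2.95896597e-03  3.37168808e-01]
case [476.6   1.9  67.3  48.3 -70.4] 0.0886568285073547 tray [489.1  14.1  72.4  41.1 -69.8]
turn [-0.   0.2 -0.5] shift [ 0.5 -1.4 52.7] rows 2 each [ 0.3 -0.7 26.4] F [ 0.4 -0.7 -0.4] clk 20.4
```

View pics/w14.png

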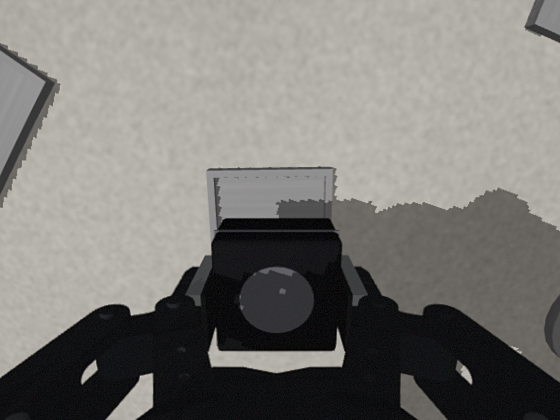

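The case at (277,290) is parallel to the square tray and centred to within about 1.5 mm. I'll lower it.

Emit:
carry_out([
  {"x": 0.3, "y": -1.4, "z": 20, "wx": 0, "wy": 0.1, "wz": -0.5, "jaw": 0},
  {"x": 0, "y": 0, "z": 15, "wx": 0, "wy": 0, "wz": 0, "jaw": 0},
  {"x": 0, "y": 0, "z": 10, "wx": 0, "wy": 0, "wz": 0, "jaw": 0},
  {"x": 0, "y": 0, "z": 5, "wx": 0, "wy": 0, "wz": 0, "jaw": 0},
  {"x": 0, "y": 0, "z": 2, "wx": 0, "wy": 0, "wz": 0, "jaw": 0},
  {"x": 0, "y": 0, "z": 0, "wx": 0, "wy": 0, "wz": 0, "jaw": 0},
  {"x": 0, "y": 0, "z": 0, "wx": 0, "wy": 0, "wz": 0, "jaw": 0},
  {"x": 0, "y": 0, "z": 0, "wx": 0, "wy": 0, "wz": 0, "jaw": 0},
])

```text
clock: 21.3
position: [0.4732, 0.0081, 0.0289]
eef_rot: [-3.141, 0.001, 0.346]
contact_force: [-0.0, -0.2, -0.7]
gripper_width: 0.548
finger_force: 62.1
```

Emit:
carry_out([
  {"x": 0, "y": 0, "z": 2.5, "wx": 0, "wy": 0, "wz": 0, "jaw": 0},
  {"x": 0, "y": 0, "z": 0, "wx": 0, "wy": 0, "wz": 0, "jaw": 0},
  {"x": 0, "y": 0, "z": 0, "wx": 0, "wy": 0, "wz": 0, "jaw": 0.62},
  {"x": 0, "y": 0, "z": 0, "wx": 0, "wy": 0, "wz": 0, "jaw": 0.8},
  {"x": 0, "y": 0, "z": 0, "wx": 0, "wy": 0, "wz": 0, "jaw": 0.9},
  {"x": 0, "y": 0, "z": -8, "wx": 0, "wy": 0, "wz": 0, "jaw": 0.9},
  {"x": 0, "y": 0, "z": -20, "wx": 0, "wy": 0, "wz": 0, "jaw": 0.9},
  {"x": 0, "y": 0, "z": -40, "wx": 0, "wy": 0, "wz": 0, "jaw": 1},
])

```text
clock: 22.1
position: [0.4701, 0.0085, 0.0922]
eef_rot: [-3.138, 0.007, 0.346]
contact_force: [1.4, 0.1, 0.1]
gripper_width: 1.001
finger_force: 0.0
```

Emit:
carry_out([
  {"x": 0, "y": 0, "z": -45, "wx": 0, "wy": 0, "wz": 0, "jaw": 1},
  {"x": 0, "y": 0, "z": -45, "wx": 0, "wy": 0, "wz": 0, "jaw": 1},
  {"x": 0, "y": 0, "z": -20, "wx": 0, "wy": 0, "wz": 0, "jaw": 1},
  {"x": 0, "y": 0, "z": 0, "wx": 0, "wy": 0, "wz": 0, "jaw": 1},
  {"x": 0, "y": 0, "z": 0, "wx": 0, "wy": 0, "wz": 0, "jaw": 1},
  {"x": 0, "y": 0, "z": 0, "wx": 0, "wy": 0, "wz": 0, "jaw": 1},
])

```text
clock: 22.7
position: [0.4718, 0.0083, 0.2022]
eef_rot: [-3.139, 0.004, 0.346]
contact_force: [-1.1, -0.5, -0.7]
gripper_width: 1.002
finger_force: 0.0
```

```bash
python3 - <<'E'
from h import *
from rig import *
s=read_state();x,y,z=s["position"];print(x,y,z,s["eef_rot"]);p,d,c=shot("wrist","w15");P=cloud(d,c)
print("case",top(P,.4745,.0086,.025,.045,.04),"tray",tray(P,.4745,.0086))
print("long",tray(P,.461,.209,.09))
go(s,641.8,110.3,195,3.8)
E
```

```text
0.4718085712795521 0.008278450157528145 0.2022164507646491 [-3.13930298  0.00406404  0.34570013]
case (array([474.8,   6.4,  48.1,  47.9, -70.3]), np.float64(0.0339)) tray [474.5   8.6  72.3  72.2 -69.9]
long [461.4 212.3 135.4  85.8 -16.4]
turn [-0.1  0.2 16. ] shift [176.4 -90.5   7.2] rows 5 each [ 35.3 -18.1   1.4] F [-1.1 -0.5 -0.7] clk 22.7
```

The filter case is placed well, 2 mm off centre. Now the slide box.

Emit:
carry_out([
  {"x": 0, "y": 0, "z": 0, "wx": 0, "wy": 0.2, "wz": 8, "jaw": 1},
  {"x": 0, "y": 0, "z": 0, "wx": 0, "wy": 0, "wz": 8, "jaw": 1},
  {"x": 35, "y": -18, "z": 1, "wx": 0, "wy": 0, "wz": 0, "jaw": 1},
  {"x": 35, "y": -18, "z": 1, "wx": 0, "wy": 0, "wz": 0, "jaw": 1},
  {"x": 35, "y": -18, "z": 1, "wx": 0, "wy": 0, "wz": 0, "jaw": 1},
  {"x": 35, "y": -18, "z": 1, "wx": 0, "wy": 0, "wz": 0, "jaw": 1},
  {"x": 35, "y": -18, "z": 1, "wx": 0, "wy": 0, "wz": 0, "jaw": 1},
  {"x": 0, "y": 0, "z": 0, "wx": 0, "wy": 0, "wz": 0, "jaw": 1},
])

```text
clock: 23.55
position: [0.6429, 0.1117, 0.195]
eef_rot: [-3.139, 0.002, 0.068]
contact_force: [-0.1, -1.1, 0.1]
gripper_width: 1.001
finger_force: 0.0
```

Emit:
carry_out([
  {"x": 0, "y": 0, "z": 0, "wx": 0, "wy": 0, "wz": 0, "jaw": 1},
  {"x": 0, "y": 0, "z": 0, "wx": 0, "wy": 0, "wz": 0, "jaw": 1},
])

```text
clock: 23.75
position: [0.6404, 0.1091, 0.1979]
eef_rot: [-3.141, 0.001, 0.066]
contact_force: [0.5, -0.7, -0.8]
gripper_width: 1.004
finger_force: 0.0
```

```bash
python3 - <<'E'
from h import *
from rig import *
s=read_state();x,y,z=s["position"];print(x,y,z,s["eef_rot"]);p,d,c=shot("wrist","w16");P=cloud(d,c)
r,h=top(P,.642,.11,.028,.04,.08);print("slide",r,h)
go(s,r[0],r[1],45,r[4])
E
```

```text
0.6403771059970083 0.109131091809488 0.19788164560805682 [-3.14057997e+00  9.87815637e-04  6.63302824e-02]
slide [642.1 110.2 110.   61.2   3.7] 0.0339
turn [-0.1  0.1  0.1] shift [  1.8  -1.  152.9] rows 4 each [ 0.4 -0.2 38.2] F [ 0.5 -0.7 -0.8] clk 23.8
```

Emit:
carry_out([
  {"x": 1.8, "y": -1, "z": 45, "wx": 0, "wy": 0, "wz": 0, "jaw": 1},
  {"x": 0, "y": 0, "z": 45, "wx": 0, "wy": 0, "wz": 0, "jaw": 1},
  {"x": 0, "y": 0, "z": 30, "wx": 0, "wy": 0, "wz": 0, "jaw": 1},
  {"x": 0, "y": 0, "z": 18, "wx": 0, "wy": 0, "wz": 0, "jaw": 1},
  {"x": 0, "y": 0, "z": 0, "wx": 0, "wy": 0, "wz": 0, "jaw": 1},
  {"x": 0, "y": 0, "z": 0, "wx": 0, "wy": 0, "wz": 0, "jaw": 1},
  {"x": 0, "y": 0, "z": 0, "wx": 0, "wy": 0, "wz": 0, "jaw": 1},
])

```text
clock: 24.5
position: [0.6454, 0.1108, 0.0641]
eef_rot: [-3.14, -0.006, 0.066]
contact_force: [-0.5, -0.7, -0.0]
gripper_width: 0.997
finger_force: 0.0
```

```bash
python3 - <<'E'
from h import *
from rig import *
go(read_state(),642.1,110.2,26,3.7)
E
```

```text
turn [-0.1 -0.3  0.1] shift [-3.3  0.4 38.1] rows 1 each [-3.3  0.4 38.1] F [-0.5 -0.7 -0. ] clk 24.5
```

Emit:
carry_out([
  {"x": -3.3, "y": 0.4, "z": 18, "wx": 0, "wy": -0.3, "wz": 0, "jaw": 1},
  {"x": 0, "y": 0, "z": 14, "wx": 0, "wy": 0, "wz": 0, "jaw": 1},
  {"x": 0, "y": 0, "z": 5, "wx": 0, "wy": 0, "wz": 0, "jaw": 1},
  {"x": 0, "y": 0, "z": 0, "wx": 0, "wy": 0, "wz": 0, "jaw": 0.85},
  {"x": 0, "y": 0, "z": 0, "wx": 0, "wy": 0, "wz": 0, "jaw": 0.76},
  {"x": 0, "y": 0, "z": 0, "wx": 0, "wy": 0, "wz": 0, "jaw": 0.5},
  {"x": 0, "y": 0, "z": 0, "wx": 0, "wy": 0, "wz": 0, "jaw": 0},
  {"x": 0, "y": 0, "z": 0, "wx": 0, "wy": 0, "wz": 0, "jaw": 0},
])

```text
clock: 25.3
position: [0.6407, 0.1103, 0.0247]
eef_rot: [-3.14, 0.003, 0.067]
contact_force: [0.2, 0.1, 1.1]
gripper_width: 0.689
finger_force: 67.2
```

Emit:
carry_out([
  {"x": 0, "y": 0, "z": 0, "wx": 0, "wy": 0, "wz": 0, "jaw": 0},
  {"x": 0, "y": 0, "z": -4, "wx": 0, "wy": 0, "wz": 0, "jaw": 0},
  {"x": 0, "y": 0, "z": -10, "wx": 0, "wy": 0, "wz": 0, "jaw": 0},
  {"x": 0, "y": 0, "z": -25, "wx": 0, "wy": 0, "wz": 0, "jaw": 0},
  {"x": 0, "y": 0, "z": -40, "wx": 0, "wy": 0, "wz": 0, "jaw": 0},
  {"x": 0, "y": 0, "z": -20, "wx": 0, "wy": 0, "wz": 0, "jaw": 0},
  {"x": 0, "y": 0, "z": 0, "wx": 0, "wy": 0, "wz": 0, "jaw": 0},
  {"x": 0, "y": 0, "z": 0, "wx": 0, "wy": 0, "wz": 0, "jaw": 0},
])

```text
clock: 26.1
position: [0.6405, 0.1102, 0.1233]
eef_rot: [-3.14, 0.003, 0.066]
contact_force: [0.0, 0.5, -2.2]
gripper_width: 0.688
finger_force: 66.9
```

```bash
cat >>h.py <<'E'
def held(P,s,lo,hi):
    "extent of the held top along tool x (deg yaw from state) and height"
    x,y,z=s["position"];a=s["eef_rot"][2];D=(P[...,:2]-[x,y])@np.array([[np.cos(a),np.sin(a)],[np.sin(a),-np.cos(a)]]).T
    q=(abs(D[...,1])<.02)&(P[...,2]>z+lo)&(P[...,2]<z+hi)&(abs(D[...,0])<.08);u=D[q][:,0]
    k=np.polyfit(u,P[q][:,2],1);print("held along x",(np.percentile(u,[.3,99.7])*1000).round(1),"top-TCP",np.median(P[q][:,2]-z).round(4),"slope",k[0].round(4))
E
python3 - <<'E'
from h import *
from rig import *
s=read_state();print(s["position"],s["eef_rot"]);p,d,c=shot("wrist","w17");P=cloud(d,c)
held(P,s,-.005,.02)
go(s,461.4,210,140,-16.3)
E
```

```text
[0.64047237 0.11017885 0.12328028] [-3.14040748e+00  3.12109304e-03  6.64844352e-02]
held along x [-29.1  56.9] top-TCP 0.0092 slope -0.0086
turn [-0.   0.2 20.1] shift [-199.9  -45.5  -16.7] rows 5 each [-40.   -9.1  -3.3] F [ 0.   0.5 -2.2] clk 26.1
```

Emit:
carry_out([
  {"x": 0, "y": 0, "z": 0, "wx": 0, "wy": 0, "wz": 7, "jaw": 0},
  {"x": 0, "y": 0, "z": 0, "wx": 0, "wy": 0, "wz": 7, "jaw": 0},
  {"x": 0, "y": 0, "z": 0, "wx": 0, "wy": 0, "wz": 6, "jaw": 0},
  {"x": -40, "y": -9, "z": 0, "wx": 0, "wy": 0, "wz": 0, "jaw": 0},
  {"x": -40, "y": -9, "z": 0, "wx": 0, "wy": 0, "wz": 0, "jaw": 0},
  {"x": -40, "y": -9, "z": 0, "wx": 0, "wy": 0, "wz": 0, "jaw": 0},
  {"x": -40, "y": -9, "z": 0, "wx": 0, "wy": 0, "wz": 0, "jaw": 0},
  {"x": -40, "y": -9, "z": 0, "wx": 0, "wy": 0, "wz": 0, "jaw": 0},
])

```text
clock: 26.95
position: [0.4579, 0.2092, 0.1215]
eef_rot: [3.139, 0.008, -0.283]
contact_force: [0.0, 0.2, -1.3]
gripper_width: 0.691
finger_force: 66.9
```

Emit:
carry_out([
  {"x": 0, "y": 0, "z": 20, "wx": 0, "wy": 0, "wz": 0, "jaw": 0},
  {"x": 0, "y": 0, "z": 20, "wx": 0, "wy": 0, "wz": 0, "jaw": 0},
  {"x": 0, "y": 0, "z": 0, "wx": 0, "wy": 0, "wz": 0, "jaw": 0},
  {"x": 0, "y": 0, "z": 0, "wx": 0, "wy": 0, "wz": 0, "jaw": 0},
  {"x": 0, "y": 0, "z": 0, "wx": 0, "wy": 0, "wz": 0, "jaw": 0},
])

```text
clock: 27.45
position: [0.4613, 0.2091, 0.0842]
eef_rot: [3.141, 0.004, -0.283]
contact_force: [1.0, 0.1, -1.5]
gripper_width: 0.689
finger_force: 66.8
```

```bash
python3 - <<'E'
from h import *
from rig import *
s=read_state();print(s["position"],s["eef_rot"]);p,d,c=shot("wrist","w18");P=cloud(d,c)
held(P,s,-.005,.02)
x,y,z=s["position"];a=s["eef_rot"][2];R=np.array([[np.cos(a),np.sin(a)],[np.sin(a),-np.cos(a)]])
D=(P[...,:2]-[x,y])@R.T*1000;H=P[...,2];q=(H>.0028)&(H<.012)&(abs(D[...,0])<90)&(abs(D[...,1])<65)
r=rect(D[q]/1000);u=D[q];print("tray, tool frame",r,np.percentile(u[:,0],[.5,99.5]).round(1),np.percentile(u[:,1],[.5,99.5]).round(1))
go(s,461.4,210,33,-16.3)
E
```

```text
[0.46126666 0.20907915 0.08416923] [ 3.14149742  0.00382088 -0.28298109]
held along x [-28.5  57.4] top-TCP 0.0093 slope -0.0087
tray, tool frame [58.9 -3.1 84.  16.7 89.5] [51.4 66.8] [-44.7  38.3]
turn [0.  0.2 0.1] shift [-0.1 -0.9 51.2] rows 2 each [-0.1 -0.5 25.6] F [ 1.   0.1 -1.5] clk 27.4
```

View pics/w18.png

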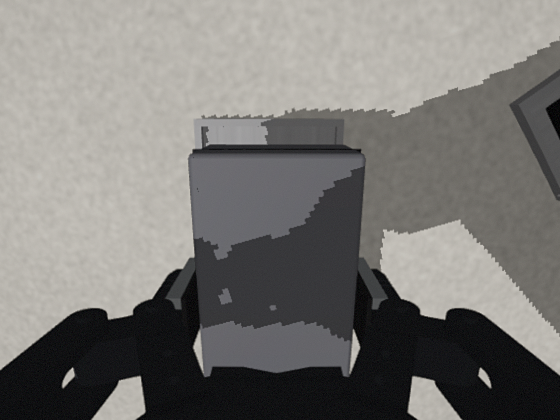

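The slide box (front edge at row 152, centred at column 278) is parallel to the long tray (front rim at row 120, columns 195–343). The tray lies about 4 mm towards −y and 2 mm back in the tool frame. I'll correct that and lower.

Emit:
carry_out([
  {"x": -2, "y": -4, "z": 15, "wx": 0, "wy": 0.2, "wz": 0, "jaw": 0},
  {"x": 0, "y": 0, "z": 15, "wx": 0, "wy": 0, "wz": 0, "jaw": 0},
  {"x": 0, "y": 0, "z": 12, "wx": 0, "wy": 0, "wz": 0, "jaw": 0},
  {"x": 0, "y": 0, "z": 6, "wx": 0, "wy": 0, "wz": 0, "jaw": 0},
  {"x": 0, "y": 0, "z": 3, "wx": 0, "wy": 0, "wz": 0, "jaw": 0},
  {"x": 0, "y": 0, "z": 0, "wx": 0, "wy": 0, "wz": 0, "jaw": 0},
  {"x": 0, "y": 0, "z": 0, "wx": 0, "wy": 0, "wz": 0, "jaw": 0},
  {"x": 0, "y": 0, "z": 0, "wx": 0, "wy": 0, "wz": 0, "jaw": 0},
])

```text
clock: 28.3
position: [0.4606, 0.2137, 0.0336]
eef_rot: [-3.141, -0.001, -0.283]
contact_force: [0.1, 1.0, -1.3]
gripper_width: 0.687
finger_force: 67.0
```

```bash
python3 - <<'E'
from h import *
from rig import *
s=read_state();print(s["position"],s["eef_rot"]);p,d,c=shot("wrist","w19");P=cloud(d,c)
held(P,s,-.005,.02)
x,y,z=s["position"];a=s["eef_rot"][2];R=np.array([[np.cos(a),np.sin(a)],[np.sin(a),-np.cos(a)]])
D=(P[...,:2]-[x,y])@R.T*1000;H=P[...,2]
q=(H>.0028)&(H<.012)&(abs(D[...,0])<90)&(abs(D[...,1])<65);u=D[q]
print("tray",np.percentile(u[:,0],[.5,99.5]).round(1),np.percentile(u[:,1],[.5,99.5]).round(1))
q=(H>z+.005)&(H<z+.013)&(D[...,0]>30)&(D[...,0]<70);u=D[q];print("box y",np.percentile(u[:,1],[.5,99.5]).round(1))
E
```

```text
[0.46056984 0.21374395 0.0335581 ] [-3.14109208e+00 -6.38703469e-04 -2.82599650e-01]
held along x [-28.5  57.4] top-TCP 0.0094 slope -0.0045
tray [-52.8  68.4] [-40.7  43.1]
box y [-27.9  30.6]
```

Emit:
carry_out([
  {"x": -1, "y": 0, "z": 3, "wx": 0, "wy": 0, "wz": 0, "jaw": 0},
  {"x": 0, "y": 0, "z": 1.8, "wx": 0, "wy": 0, "wz": 0, "jaw": 0},
  {"x": 0, "y": 0, "z": 0, "wx": 0, "wy": 0, "wz": 0, "jaw": 0},
  {"x": 0, "y": 0, "z": 0, "wx": 0, "wy": 0, "wz": 0, "jaw": 0},
  {"x": 0, "y": 0, "z": 0, "wx": 0, "wy": 0, "wz": 0, "jaw": 0},
])

```text
clock: 28.85
position: [0.4591, 0.214, 0.0287]
eef_rot: [-3.142, 0.0, -0.282]
contact_force: [-2.2, -1.2, 4.8]
gripper_width: 0.691
finger_force: 67.7
```

Emit:
carry_out([
  {"x": 0, "y": 0, "z": 0, "wx": 0, "wy": 0, "wz": 0, "jaw": 0.76},
  {"x": 0, "y": 0, "z": 0, "wx": 0, "wy": 0, "wz": 0, "jaw": 0.9},
  {"x": 0, "y": 0, "z": 0, "wx": 0, "wy": 0, "wz": 0, "jaw": 1},
  {"x": 0, "y": 0, "z": 0, "wx": 0, "wy": 0, "wz": 0, "jaw": 1},
  {"x": 0, "y": 0, "z": -8, "wx": 0, "wy": 0, "wz": 0, "jaw": 1},
  {"x": 0, "y": 0, "z": -20, "wx": 0, "wy": 0, "wz": 0, "jaw": 1},
  {"x": 0, "y": 0, "z": -40, "wx": 0, "wy": 0, "wz": 0, "jaw": 1},
  {"x": 0, "y": 0, "z": -45, "wx": 0, "wy": 0, "wz": 0, "jaw": 1},
])

```text
clock: 29.65
position: [0.4578, 0.2135, 0.1415]
eef_rot: [3.14, 0.003, -0.283]
contact_force: [-0.1, 0.3, -0.3]
gripper_width: 1.0
finger_force: 0.0
```

Emit:
carry_out([
  {"x": 0, "y": 0, "z": -45, "wx": 0, "wy": 0, "wz": 0, "jaw": 1},
  {"x": -20, "y": 0, "z": -45, "wx": 0, "wy": 0, "wz": 0, "jaw": 1},
  {"x": -20, "y": 0, "z": -40, "wx": 0, "wy": 0, "wz": 0, "jaw": 1},
  {"x": 0, "y": 0, "z": 0, "wx": 0, "wy": 0, "wz": 0, "jaw": 1},
  {"x": 0, "y": 0, "z": 0, "wx": 0, "wy": 0, "wz": 0, "jaw": 1},
  {"x": 0, "y": 0, "z": 0, "wx": 0, "wy": 0, "wz": 0, "jaw": 1},
])

```text
clock: 30.25
position: [0.4203, 0.2248, 0.2703]
eef_rot: [3.141, 0.001, -0.283]
contact_force: [0.4, 0.2, -0.3]
gripper_width: 0.996
finger_force: 0.0
```

```bash
python3 - <<'E'
from h import *
from rig import *
s=read_state();print(s["position"],s["clock"]);p,d,c=shot("wrist","w20");P=cloud(d,c)
print("slide",top(P,.461,.21,.03,.045,.08),"tray",tray(P,.461,.21,.09))
print("case",top(P,.4745,.0086,.025,.045,.04),tray(P,.4745,.0086))
p,d,c=shot("top","top1")
E
```

```text
[0.42027549 0.22479561 0.27031758] 30.25
slide (array([460.7, 211.9, 110.5,  62.2, -16.2]), np.float64(0.0379)) tray [461.9 211.9 134.4  84.5 -16.1]
case (array([474.8,   7.1,  49.4,  48.9, -70.3]), np.float64(0.0335)) [474.4   9.   73.3  73.  -70. ]
```

View pics/w20.png

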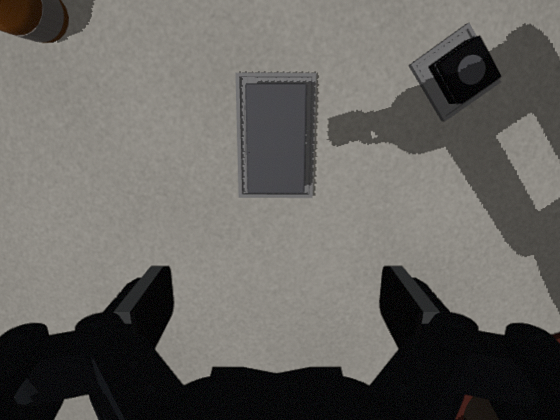

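View pics/top1.png

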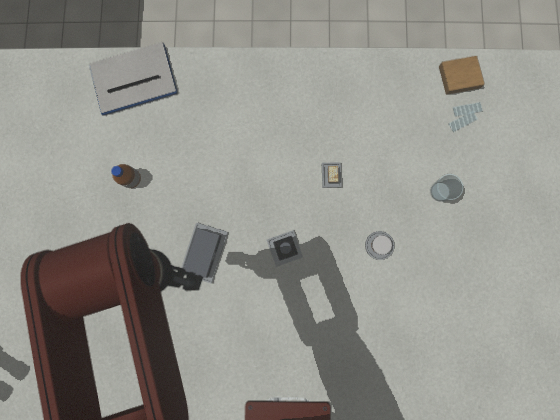

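The slide box lies in the long tray at (278,137) in the wrist view. The top view shows all four things in their trays: coverslip box (333,175), case (285,247), jar (381,245) and slide box (205,252). The bottle (123,175) and beaker (448,189) are untouched, so I'm handing in.

```bash
python3 -c "
from rig import *
print(finish_job())"
```

```text
the job is handed in; nothing more can be done
None
```

All four things are flat and upright in their own trays, each measured within about 3 mm of the tray centre. The bottle and beaker look unmoved, and the job was handed in at about 30 s of the 99 s; no verdict came back.

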